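# Stack two sterilising tubs over a loose cap by turning one half a turn

### The arm

A 6-joint arm with a two-finger parallel gripper is mounted at the origin on a cart in front of the work surface, level with it; the furniture and walls round the work are solid. World frame = base frame: x ahead of the robot, y to its left, z up, the work surface at z = 0. Lengths are in m, angles in rad, forces in N, time in s.
With the tool pointing down it reaches from about 0.325 to 1 m from the base axis. Payload 5.1 kg.
Tool frame: the origin (TCP) lies between the finger pads; the fingertips stand ahead of it and the grasp point (between the pads) is the TCP (env.nose_length is the z of the fingertips in the tool frame, in m); z points along the fingers, x is the direction in which the jaws open and shut, and the axes are right-handed (so a half turn about z gives the same grasp; the last joint's range is limited). The gripper opens to 85 mm and grips with 20 to 120 N. Pads are 22 mm wide; open, the fingers measure 114 mm over their backs; the gripper's body (76 mm by 85 mm) begins 54 mm behind the grasp point. The pads swing forward as they close: fully open they stand 13 mm farther back than shut.
Start: joints at [-1.259, 0.124, 1.65, -0, 1.367, -0.083], TCP at [0.25, -0.6, 0.25] pointing down, gripper open.
Joint ranges: [-2.61, 2.61], [-1.02, 2.33], [0.03, 2.71], [-1.35, 4.49], [0.32, 2.68], [-2.91, 2.91]. Speed limits (rad/s): [2.57, 2.57, 3.14, 3.14, 3.14, 3.14].

### API

Orientations are given as a unit quaternion [x, y, z, w].
In Python, from station import env gives the robot as it stands. The module is installed in compiled form; this text tells all that it offers.
- The arm moves only by the shell command python3 -m crank 'ROWS' [OPENING] [FORCE]. ROWS is JSON, a list that holds one entry, the list of rows, each a list of 4 numbers: the shift along the tool's x, y, z in mm, then the turn about the tool's z in degrees. In form: [[[x, y, z, spin], ...]]. A call has 1 to 8 rows; each row shifts and turns the commanded pose from where the row before left it, along the tool's axes as they then stand; what a row does not reach is not made up. A row lasts 1/8 s, in which the tool goes at most 62.5 mm and 10.7 degrees, less where a joint would pass 70% of its speed; a pose out of reach is approached as far as the arm can. A call is refused whole if a number of a shift passes 62.5 or a number of a turn 10.7, either way. A call with a gripper value outside its range is refused whole. OPENING is the closure, from -1 (fully open) to 1 (shut), set as the call begins (- or left out, the last holds). The fingers move at their own pace and stop on an object; FORCE is the grip in N (left out, the last holds). Time passes only in rows, so rows that do not move let the fingers close. It gives the time, the measured TCP pose, the force and the opening at its end, in the units of the state.
- env.get_state(): the state, without advancing time (a new reading comes with each control period).
- env.snapshot(name): name is "side" or "top"; returns a dict with "image" (384x512x3 uint8, red, green, blue), "camera_matrix" (3x3 intrinsics, pixels), "R" (3x3) and "t" (3): a world point X has camera coordinates R X + t. Camera axes: x right, y down, z forward; pixel columns grow to the right and rows downward; lengths in m; the calibration is good to about 2 mm. A picture is of the moment at which its call begins. There is no depth.
- env.job_done(): hands the job in, once; it reports no verdict.
The state is a dict: "time_s": time; "joint_positions": joint angles; "joint_velocities": joint speeds; "tau": joint torques, N m; "tcp_pos": TCP position; "tool_rot": TCP orientation; "wrist_force": force on the tool from outside, world axes, zero at the start; "wrist_torque": the same for the moment, N m; "opening": finger opening in m.
Only numpy, scipy, OpenCV 4.12 (cv2) and the standard library are available. Lean on these libraries where they do the work, as an engineer would, in place of code of your own. Each camera call takes 0.05 s, during which the arm holds its last target.

### The job

The manifold's steel blank cap is to be sterilised in the lower of the two nested tubs. Lift the empty upper tub out and stand it on the bench, put the cap knob up on the floor of the lower tub, then put the upper tub back turned half a turn, so that it does not nest onto the cap but stands level and fully down on the ledges of the lower one. Bottles crowd two sides of the stack, so take the tub by another side when it goes back; set it down gently, never on the cap, and leave the lower tub and everything else standing where they are.

Things in the scene. Friction and masses are not known exactly. Their poses are not given: they have to be found in the camera images.
- base_tub_mid (a point): Centre of the lower tub, half-way up (44 mm above its underside), x along its length, z up. Loose stack-nest tub of pale grey plastic, identical to the upper: 180 (x) x 144 (y) x 88 mm outside at the rim, 0.15 kg. Below its 36 mm high rim band the body draws in to a floor 145 x 109 mm outside, 3 mm thick.
- base_tub_two_rib_end (a point): Lower tub: middle of the rim's top at its +x end, 85.5 mm from the centre. Hollow ribs stand inside against the end walls, two at this end (y = +32 and -32 mm, each 14 mm wide at the top, 28 at the floor). They end in flat ledges 54.5 mm above the tub's underside.
- base_tub_one_rib_end (a point): Lower tub: middle of the rim's top at its -x end, 85.5 mm from the centre. Here stands a single rib at y = 0, 18 mm wide at its ledge. All ledges run from 58 to 75 mm from the tub's centre along x; outside that each has a 5 mm high bevelled upstand. At the floor the ribs reach in to 51 mm from the centre.
- top_tub_mid (a point): Centre of the upper tub, half-way up (44 mm above its underside), x along its length, z up. Identical to the lower, 0.12 to 0.2 kg. At the start it is nested in the lower, the same way round, 36 mm higher: the underside of its rim band rests on the lower rim, with 2 mm of play and no jamming.
- top_tub_two_rib_end (a point): Upper tub: middle of the rim's top at its +x end, 85.5 mm from the centre, the end with two ribs. The rim band, 9 mm thick, 36 mm high, can be pinched from above at the middle of any side, one finger inside; inside, a small shoulder (and the ledges) lie 33 mm below the rim. Pinch it deep (fingertips some 28 mm below the rim): held shallowly it swings.
- top_tub_one_rib_end (a point): Upper tub: middle of the rim's top at its -x end, the end with one rib. Turned half a turn, its floor rests on the lower tub's three ledges between the upstands, play 3 mm either way along x, 4 mm along y, standing 54.5 mm above the lower tub's underside and 8 mm clear of the cap; nested it would land on the cap.
- blank_cap_mid (a point): Centre of the blank cap, half-way up (21.5 mm above its underside); z up. Round stainless cap, 43 mm high, about 0.16 kg: a flange 72 mm across, domed to a 20 mm neck, on top a round knob 29 mm across, from 25 to 43 mm above the underside, to take it by. The front of the bench between cap and stack (x 0.33 to 0.51, y -0.25 to -0.08) is free.
- blank_cap_knob (a point): Grip point of the cap's knob, on its axis, 34 mm above the cap's underside.
- bottle_a: Sample bottle with a white cap, 68 mm across, 208 mm high, standing about 17 mm off the stack's rim along its -y side, loose, a bystander; origin at its underside.
- bottle_b: Sample bottle with a white cap, 68 mm across, 208 mm high, standing about 17 mm off the stack's rim along its -y side, loose, a bystander; origin at its underside.
- bottle_c: Sample bottle with a white cap, 68 mm across, 208 mm high, standing about 17 mm off the stack's rim at its two-rib (+x) end, loose, a bystander; origin at its underside.
- bottle_d: Sample bottle with a white cap, 68 mm across, 208 mm high, standing about 17 mm off the stack's rim at its two-rib (+x) end, loose, a bystander; origin at its underside.
- reducer: Steel reducer funnel, 75 mm across, 100 mm high, loose, a bystander; origin at its underside.
- bench_timer: White bench timer, 68 x 68 x 20 mm, loose, a bystander; origin at its underside.
- forceps: Steel forceps lying flat, 117 x 24 x 11 mm, loose, a bystander; origin at its underside.
- ferrule_big: Flat steel ferrule disc, 75 mm across, 6 mm thick, loose, a bystander; origin at its underside.
- hex_key: Hex key lying flat, 81 x 58 x 4 mm, loose, a bystander; origin at its underside.
Mind the look-alikes: they are no part of the job. Leave any green look-alike of the part that bears blank_cap_mid alone.

How it is judged:
On the way, in this order (a step that is already met when the one before it is completed fails the run):
1. the upper tub has been lifted out and stands upright on the bench, let go (height (world z) of top_tub_mid below 0.052 m and angle between top_tub_mid's own z axis and vertical below 0.06 rad and horizontal distance between top_tub_mid and base_tub_mid above 0.13 m and contact force between the fingers and top_tub below 0.1 N), for 0.2 s.
2. the cap stands knob up on the floor of the lower tub, let go (x of blank_cap_mid in the frame of base_tub_mid between -0.055 and 0.055 m and y of blank_cap_mid in the frame of base_tub_mid between -0.05 and 0.05 m and z of blank_cap_mid in the frame of base_tub_mid below -0.014 m and angle between blank_cap_mid's own z axis and vertical below 0.08 rad and contact force between the fingers and blank_cap below 0.1 N), for 0.2 s.
At the end, for the whole second after the job is handed in: The upper tub, turned half a turn, rests on the ledges of the lower one: 54.5 mm (+/- 3) above it, level within 0.03 rad, centred within 6 mm along and 9 mm across, two-rib ends opposite; the lower tub stands level on the bench with the cap knob up on its floor; everything released and at rest (z of top_tub_mid in the frame of base_tub_mid between 0.0515 and 0.0575 m and x of top_tub_mid in the frame of base_tub_mid between -0.006 and 0.006 m and y of top_tub_mid in the frame of base_tub_mid between -0.009 and 0.009 m and angle between each of top_tub_mid, base_tub_mid's own z axis and vertical below 0.03 rad and height (world z) of base_tub_mid below 0.054 m and horizontal distance between top_tub_two_rib_end and base_tub_two_rib_end above 0.16 m and x of blank_cap_mid in the frame of base_tub_mid between -0.055 and 0.055 m and y of blank_cap_mid in the frame of base_tub_mid between -0.05 and 0.05 m and z of blank_cap_mid in the frame of base_tub_mid below -0.014 m and angle between blank_cap_mid's own z axis and vertical below 0.08 rad and linear speed of each of top_tub, base_tub below 0.02 m/s); the robot touches nothing.
It fails at once if the upper tub bears on the cap (contact force between top_tub and blank_cap above 1 N).
It fails at once if the upper tub is rammed onto the lower one (over 60 N) (contact force between top_tub and base_tub above 60 N).
It fails at once if the lower tub is tipped or moved from its place (30 mm) (angle between base_tub_mid's own z axis and vertical above 0.3 rad or distance of base_tub_mid from where it was at the start of the episode above 0.03 m).
It fails at once if another thing on the bench is moved from its place (30 mm) (distance of any of bottle_a, bottle_b, bottle_c, bottle_d, reducer, bench_timer, forceps, ferrule_big, hex_key from where it was at the start of the episode above 0.03 m).
It also fails if it takes over 72 s, if anything falls off the work surface, if the arm or the gripper's body presses on something with over 40 N, if the wrist force passes 120 N, or if a joint passes its speed limit or range.

## Working session

There is one attempt and no reset: what is moved stays moved. The work goes in short steps, Python scripts to look and compute and a shell command to move; the robot and the scene stay as the last step left them, time stands still between calls to the robot, and variables do not carry over. Pictures are saved under pics/ and viewed, and the job is handed in when it is done.

```bash
mkdir -p pics; ls
cat > h.py <<'E'
import numpy as np, cv2
from station import env
def snap(name,fn):
    s=env.snapshot(name); cv2.imwrite('pics/'+fn+'.png',s['image'][:,:,::-1]); np.savez('pics/'+fn+'.npz',K=s['camera_matrix'],R=s['R'],t=s['t'],im=s['image']); return s
def load(fn):
    return np.load('pics/'+fn+'.npz')
def ray(d,u,v):
    R=d['R'];c=-R.T@d['t'];r=R.T@np.linalg.inv(d['K'])@np.array([u,v,1.]);return c,r/np.linalg.norm(r)
def onz(d,u,v,z):
    c,r=ray(d,u,v);return c+r*(z-c[2])/r[2]
def proj(d,X):
    p=d['K']@(d['R']@np.array(X,float)+d['t']);return p[:2]/p[2]
def tri(obs):
    A=np.zeros((3,3));b=np.zeros(3)
    for d,u,v in obs:
        c,r=ray(d,u,v);P=np.eye(3)-np.outer(r,r);A+=P;b+=P@c
    X=np.linalg.solve(A,b)
    return X,[proj(d,X)-np.array([u,v]) for d,u,v in obs]
E
python3 - <<'E'
from h import *
for n in('side','top'):
    s=snap(n,n+'0');print(n,s['camera_matrix'].tolist(),(-s['R'].T@s['t']).round(3),s['R'].round(3).tolist())
print(env.get_state(),env.nose_length)
E
```

```text
pics
side [[412.5080269375349, 0.0, 254.2373520746695], [0.0, 412.5080269375349, 189.76772371503608], [0.0, 0.0, 1.0]] [0.195 1.153 0.88 ] [[-0.972, -0.235, -0.014], [-0.108, 0.499, -0.86], [0.209, -0.834, -0.51]]
top [[461.20730971154813, 0.0, 253.62325055821717], [0.0, 461.20730971154813, 193.2163809363208], [0.0, 0.0, 1.0]] [ 0.327 -0.077  1.625] [[0.011, -1.0, 0.004], [-0.991, -0.012, -0.134], [0.134, -0.003, -0.991]]
{'time_s': 0.1, 'joint_positions': array([-1.25863255e+00,  1.24428858e-01,  1.65156791e+00,  4.14744573e-05,
        1.36749395e+00, -8.25930338e-02]), 'joint_velocities': array([ 0.00013852, -0.00073191, -0.00335555,  0.00039036,  0.00023647,
        0.00017533]), 'tau': array([ 1.79594799e-04, -4.24929965e+01, -3.66653931e+01, -1.88225731e-04,
        3.91836293e-03, -2.67332933e-05]), 'tcp_pos': array([ 0.24980422, -0.59951143,  0.24916503]), 'tool_rot': array([ 8.32038069e-01, -5.54717721e-01, -7.30892101e-04, -6.05700885e-04]), 'wrist_force': array([7.53223779e-02, 5.67546953e-01, 3.54222716e-05]), 'wrist_torque': array([ 0.05347017, -0.01066354, -0.00072128]), 'opening': 0.08518467381395645} 0.019
```

View pics/side0.png

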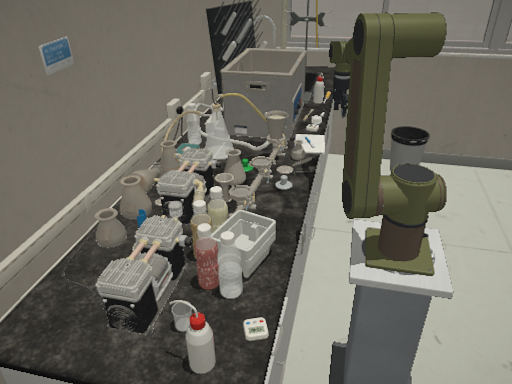

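View pics/top0.png

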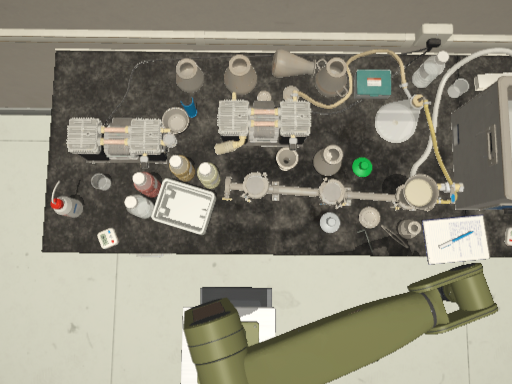

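Run:
```python
from h import *
d=load('top0');im=d['im'][:,:,::-1]
cv2.imwrite('pics/t1.png',cv2.resize(im[140:255,100:250],None,fx=5,fy=5,interpolation=cv2.INTER_CUBIC))
cv2.imwrite('pics/t2.png',cv2.resize(im[145:255,300:440],None,fx=5,fy=5,interpolation=cv2.INTER_CUBIC))
d=load('side0');im=d['im'][:,:,::-1]
cv2.imwrite('pics/s1.png',cv2.resize(im[180:305,180:285],None,fx=4.8,fy=4.8,interpolation=cv2.INTER_CUBIC))
cv2.imwrite('pics/s2.png',cv2.resize(im[130:210,230:330],None,fx=6,fy=6,interpolation=cv2.INTER_CUBIC))
```

```text
(no output)
```

View pics/t1.png

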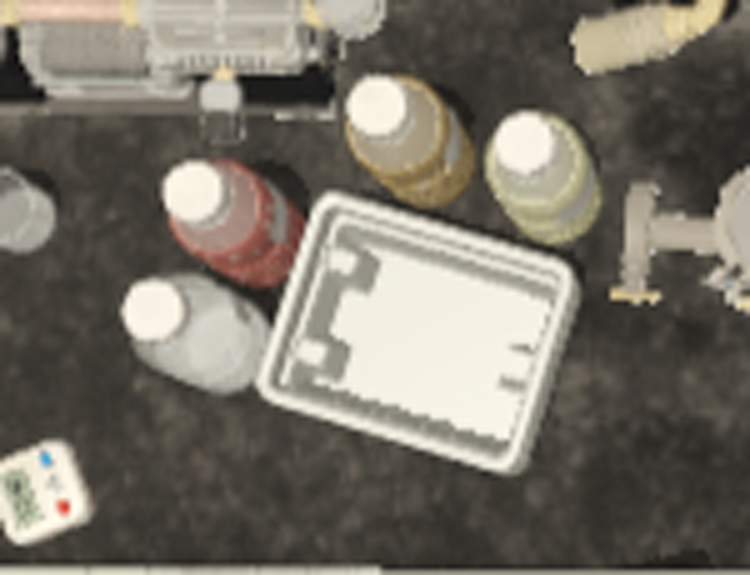

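View pics/t2.png

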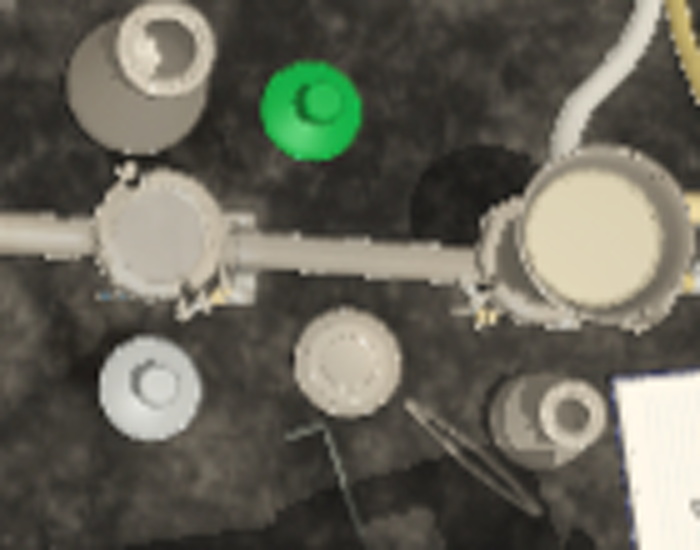

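View pics/s1.png

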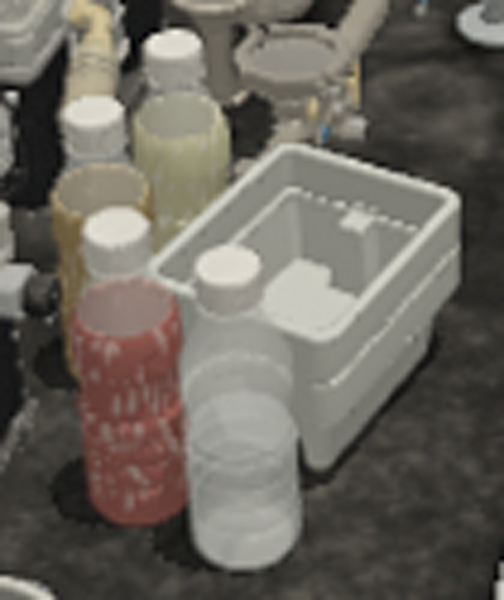

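View pics/s2.png

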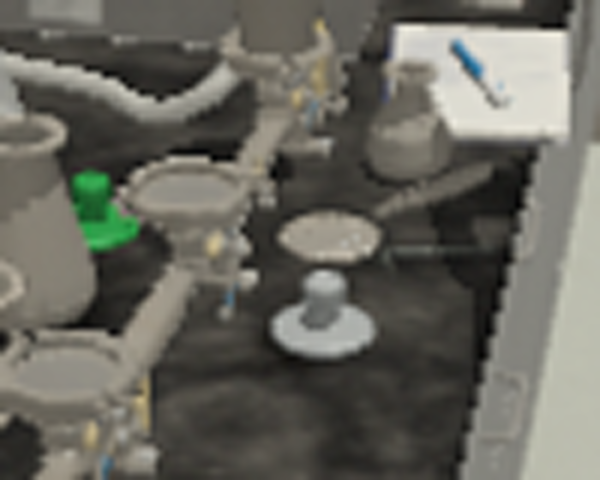

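Run:
```python
from h import *
d=load('top0');im=d['im'][:,:,::-1]
g=cv2.cvtColor(im,cv2.COLOR_BGR2GRAY)
c=cv2.resize(g[170:245,145:225],None,fx=8,fy=8,interpolation=cv2.INTER_CUBIC)
cv2.imwrite('pics/t3.png',c)
_,m=cv2.threshold(c,205,255,0)
cv2.imwrite('pics/t3m.png',m)
d=load('side0');im=d['im'][:,:,::-1]
g=cv2.cvtColor(im,cv2.COLOR_BGR2GRAY)
c=cv2.resize(g[205:285,205:285],None,fx=7.5,fy=7.5,interpolation=cv2.INTER_CUBIC)
cv2.imwrite('pics/s3.png',c)
```

```text
(no output)
```

View pics/t3.png

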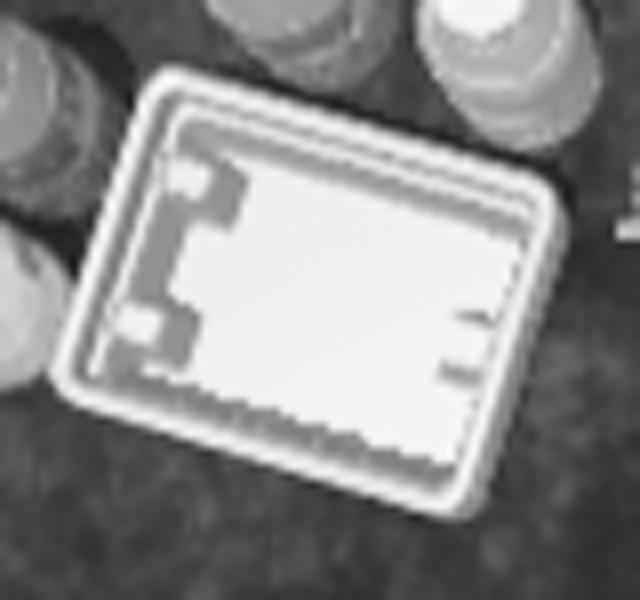

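View pics/t3m.png

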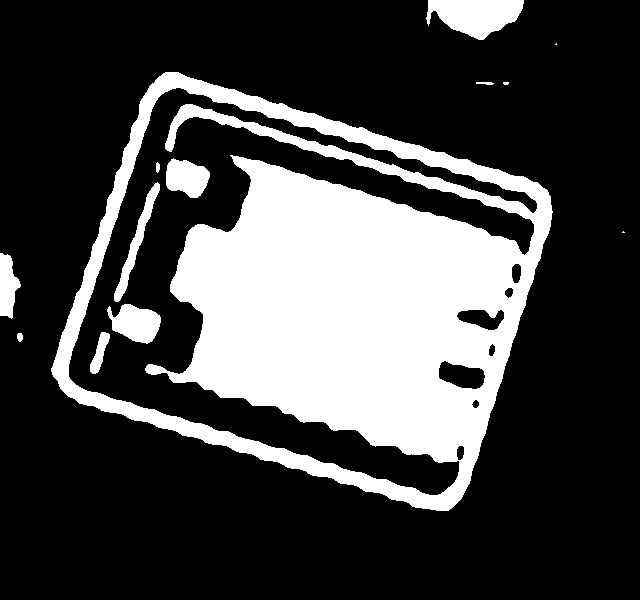

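View pics/s3.png

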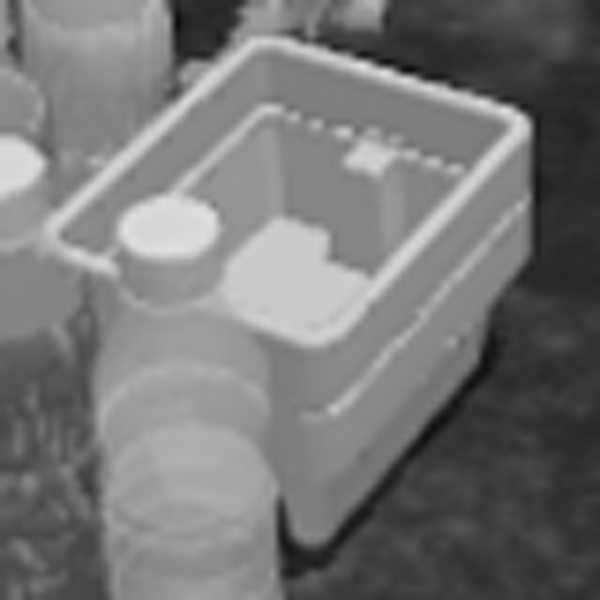

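```bash
cat > rim.py <<'E'
from h import *
def rim(fn,box,z,thr=205):
    # box: (r0,r1,c0,c1); largest bright ring in the box, rays cast on plane z, min area rectangle
    d=load(fn);g=cv2.cvtColor(d['im'],cv2.COLOR_RGB2GRAY)
    r0,r1,c0,c1=box
    c=cv2.resize(g[r0:r1,c0:c1],None,fx=8,fy=8,interpolation=cv2.INTER_CUBIC)
    m=cv2.threshold(c,thr,255,0)[1]
    cs,_=cv2.findContours(m,cv2.RETR_EXTERNAL,cv2.CHAIN_APPROX_NONE)
    k=max(cs,key=lambda k:cv2.contourArea(cv2.convexHull(k)))[:,0,:].astype(float)
    px=(k+.5)/8-.5+[c0,r0]
    W=np.array([onz(d,u,v,z)[:2] for u,v in px])
    (cx,cy),(w,h),a=cv2.minAreaRect((W*1e3).astype(np.float32))
    b=cv2.boxPoints(((cx,cy),(w,h),a))/1e3
    return np.array([cx,cy])/1e3,(w,h,a),b
E
python3 - <<'E'
from rim import *
d=load('top0');s=load('side0')
for z in(.114,.124,.134):print(z,*rim('top0',(170,245,145,225),z))
c,_,b=rim('top0',(170,245,145,225),.124)
im=s['im'][:,:,::-1].copy();im=cv2.resize(im[205:285,205:285],None,fx=7.5,fy=7.5,interpolation=cv2.INTER_CUBIC)
P=np.array([proj(s,[*p,.124]) for p in b]);P=(P-205+.5)*7.5
cv2.polylines(im,[P.astype(np.int32)],True,(0,0,255),1);cv2.imwrite('pics/s4.png',im)
print(P.round())
E
```

```text
0.114 [0.48642017 0.15255341] (178.7586212158203, 142.8787078857422, 73.64082336425781) [[0.39269868 0.08691408]
 [0.5297929  0.04667117]
 [0.58014166 0.21819271]
 [0.44304743 0.25843564]]
0.124 [0.48536694 0.15103511] (177.5756072998047, 141.93319702148438, 73.64083862304688) [[0.39226568 0.08583016]
 [0.5284527  0.0458536 ]
 [0.5784682  0.21624005]
 [0.4422812  0.25621662]]
0.134 [0.48431372 0.14951688] (176.39266967773438, 140.9876708984375, 73.64083099365234) [[0.39183265 0.08474631]
 [0.5271124  0.04503604]
 [0.5767948  0.21428744]
 [0.44151503 0.2539977 ]]
[[537. 116.]
 [254.  28.]
 [ 22. 240.]
 [324. 349.]]
```

View pics/s4.png

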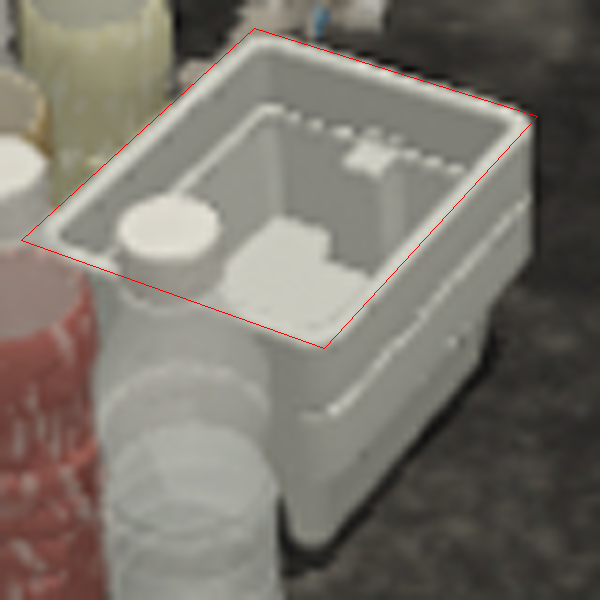

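Run:
```python
from h import *
from scipy.spatial.transform import Rotation as Ro
d=load('top0');s=load('side0')
st=env.get_state();print(Ro.from_quat(st['tool_rot']).as_matrix().round(3))
# cap: flange ellipse & knob
for n,D,box in(('top',d,(205,240,315,345)),('side',s,(165,195,268,298))):
    r0,r1,c0,c1=box;im=D['im'][r0:r1,c0:c1]
    g=cv2.resize(cv2.cvtColor(im,cv2.COLOR_RGB2GRAY),None,fx=16,fy=16,interpolation=cv2.INTER_CUBIC)
    cv2.imwrite(f'pics/cap_{n}.png',g)
    m=cv2.threshold(g,120,255,0)[1]
    cs,_=cv2.findContours(m,0,cv2.CHAIN_APPROX_NONE);k=max(cs,key=cv2.contourArea)
    e=cv2.fitEllipse(k);print(n,(np.array(e[0])+.5)/16-.5+[c0,r0],np.array(e[1])/16,e[2])
# bench
for u,v in((120,253),(330,250),(200,252)):print('edge',onz(d,u,v,0))
for n,u,v in(('timer',108,238),('ferr',369.5,217),('hexkey tip',358,231),('manif flange',331,192),('manif left end',228,188),('pipe',290,190),('yellow btm',210,187),('fork',383,228)):print(n,onz(d,u,v,0.0).round(3),onz(d,u,v,.1).round(3))
```

```text
[[ 0.385 -0.923 -0.001]
 [-0.923 -0.385  0.002]
 [-0.002 -0.    -1.   ]]
top [329.58544922 222.38201332] [20.1344223  20.92233276] 150.0715789794922
side [284.66441917 169.13898659] [ 7.6167078  16.27555847] 91.59580993652344
edge [0.33027004 0.38263268 0.        ]
edge [ 0.34885775 -0.350886    0.        ]
edge [0.33684385 0.10366555 0.        ]
timer [0.382 0.427 0.   ] [0.379 0.396 0.1  ]
ferr [ 0.466 -0.492  0.   ] [ 0.458 -0.466  0.1  ]
hexkey tip [ 0.416 -0.45   0.   ] [ 0.411 -0.427  0.1  ]
manif flange [ 0.554 -0.357  0.   ] [ 0.54  -0.339  0.1  ]
manif left end [0.564 0.01  0.   ] [0.549 0.005 0.1  ]
pipe [ 0.559 -0.211  0.   ] [ 0.545 -0.202  0.1  ]
yellow btm [0.567 0.074 0.   ] [0.552 0.065 0.1  ]
fork [ 0.428 -0.539  0.   ] [ 0.422 -0.51   0.1  ]
```

Run:
```python
import cv2,numpy as np
a=cv2.imread('pics/cap_top.png');b=cv2.imread('pics/cap_side.png')
h=480;f=np.zeros((560,980,3),np.uint8);f[:560,:480]=a[:560];f[:480,490:970]=b
cv2.imwrite('pics/cap2.png',cv2.resize(f,(784,448)))
```

```text
(no output)
```

View pics/cap2.png

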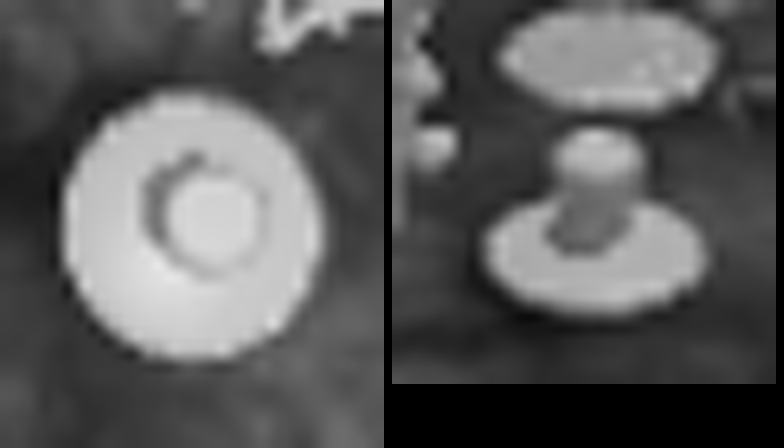

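Run:
```python
from h import *
d=load('top0');s=load('side0')
print('knob',tri([(d,331.06,221.7),(s,283.5,176.2)]),onz(d,331.06,221.7,.043),onz(s,283.5,176.2,.043))
print('flange',tri([(d,329.6,222.4),(s,283.4,184.4)]),onz(d,329.6,222.4,.005),onz(s,283.4,184.4,.005))
# rim side-corner triangulation check: one-rib near corner & others
for t,ss in(((62,385),(320,347)),((165,72),(45,238)),((550,190),(258,34)),((470,515),(533,112))):
    a=((t[0]+.5)/8-.5+145,(t[1]+.5)/8-.5+170);b=((ss[0]+.5)/7.5-.5+205,(ss[1]+.5)/7.5-.5+205)
    print(tri([(d,*a),(s,*b)])[0].round(4))
```

```text
knob (array([ 0.44438832, -0.34819342,  0.0441341 ]), [array([0.01493747, 0.10725815]), array([-0.08818548, -0.00709299])]) [ 0.44484053 -0.34834087  0.043     ] [ 0.44435342 -0.35024662  0.043     ]
flange (array([ 0.44456385, -0.35005703,  0.00337722]), [array([0.02731266, 0.19784197]), array([-0.1646459 , -0.01342388])]) [ 0.44514163 -0.34969512  0.005     ] [ 0.44340096 -0.3473105   0.005     ]
[0.4457 0.2493 0.1186]
[0.5729 0.2107 0.1221]
[0.5264 0.051  0.1244]
[0.3947 0.0809 0.1222]
```

Run:
```python
from h import *
d=load('top0');s=load('side0')
im=d['im'][150:240,215:350,::-1];cv2.imwrite('pics/m1.png',cv2.resize(im,None,fx=5.5,fy=5.5,interpolation=2))
im=s['im'][130:240,205:315,::-1];cv2.imwrite('pics/m2.png',cv2.resize(im,None,fx=5.4,fy=5.4,interpolation=2))
```

```text
(no output)
```

View pics/m1.png

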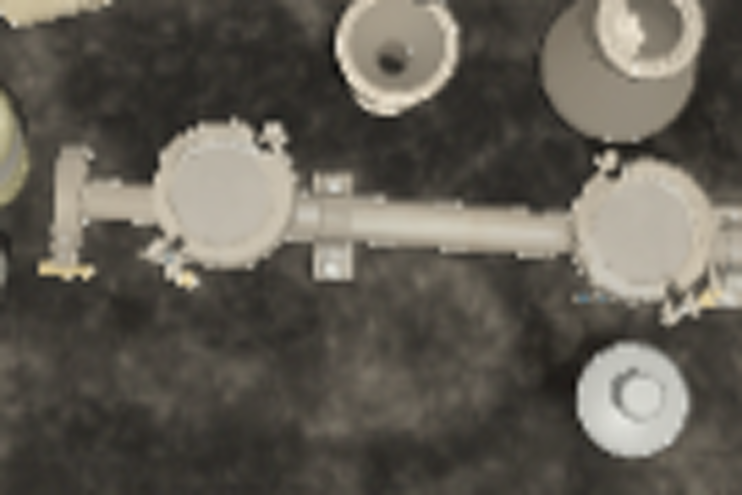

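View pics/m2.png

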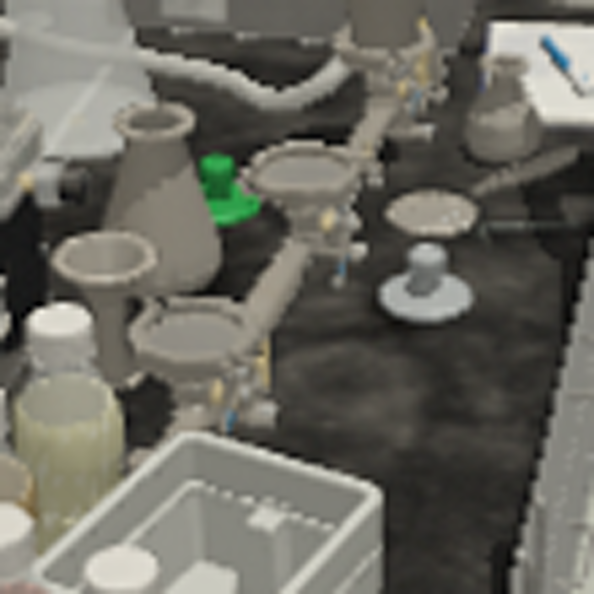

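Run:
```python
from h import *
d=load('top0');s=load('side0')
X=tri([(d,225/5.5-.5+215,195/5.5-.5+150),(s,190/5.4-.5+205,335/5.4-.5+130)]);print('dish1',X)
X=tri([(d,645/5.5-.5+215,228/5.5-.5+150),(s,305/5.4-.5+205,172/5.4-.5+130)]);print('dish2',X)
for n,u,v in(('d1 near clamp',186,284),('d1 near edge',240,268),('pad',333,282),('d2 clamp',670,320),('d2 near edge',640,300)):
    for z in(.05,.1):print(n,z,onz(d,u/5.5-.5+215,v/5.5-.5+150,z).round(3))
```

```text
dish1 (array([ 0.56020281, -0.08657981,  0.10746516]), [array([-0.03422957, -0.18431329]), array([0.16955705, 0.02302988])])
dish2 (array([ 0.54069574, -0.34108587,  0.10734783]), [array([0.08346336, 0.51225219]), array([-0.41259516, -0.04804921])])
d1 near clamp 0.05 [ 0.512 -0.063  0.05 ]
d1 near clamp 0.1 [ 0.506 -0.064  0.1  ]
d1 near edge 0.05 [ 0.522 -0.097  0.05 ]
d1 near edge 0.1 [ 0.516 -0.096  0.1  ]
pad 0.05 [ 0.514 -0.155  0.05 ]
pad 0.1 [ 0.508 -0.153  0.1  ]
d2 clamp 0.05 [ 0.493 -0.366  0.05 ]
d2 clamp 0.1 [ 0.487 -0.357  0.1  ]
d2 near edge 0.05 [ 0.505 -0.347  0.05 ]
d2 near edge 0.1 [ 0.499 -0.339  0.1  ]
```

```bash
cat > go.py <<'E'
from h import *
from scipy.spatial.transform import Rotation as Ro
def rel(x,y,z,yaw=None):
    st=env.get_state();R=Ro.from_quat(st['tool_rot']).as_matrix()
    yw=np.degrees(np.arctan2(R[1,0],R[0,0]))
    dl=(R.T@(np.array([x,y,z])-st['tcp_pos']))*1e3
    print('t',round(st['time_s'],2),'tcp',st['tcp_pos'].round(4),'yaw',yw.round(2),'shift(tool,mm)',dl.round(1),'n62',(np.linalg.norm(dl)/60).round(1),'spin',None if yaw is None else round((yw-yaw),2),'F',st['wrist_force'].round(1),'open',round(st['opening'],4),'j6',st['joint_positions'][5].round(2))
E
python3 -c "
from go import *
rel(.4206,.17,.25)"
python3 -m crank '[[[-40,-28,0,0],[-40,-28,0,0],[-40,-28,0,0],[-40,-28,0,0],[-40,-28,0,0],[-40,-28,0,0],[-40,-28,0,0],[-40,-28,0,0]]]' 0
python3 -m crank '[[[-40,-28,0,0],[-40,-28,0,0],[-40,-28,0,0],[-40,-28,0,0],[-40,-28,0,0],[-40,-28,0,0],[-40,-28,0,0],[-40,-28,0,0]]]'
python3 -c "
from go import *
rel(.4206,.17,.25,163.6-360)"
```

```text
t 0.1 tcp [ 0.2498 -0.5995  0.2492] yaw -67.38 shift(tool,mm) [-6.446e+02 -4.536e+02  5.000e-01] n62 13.1 spin None F [0.1 0.6 0. ] open 0.0852 j6 -0.08
time_s: 1.1
tcp_pos: [0.3335, -0.2168, 0.2499]
tool_rot: [0.832, -0.555, -0.0, -0.0]
wrist_force: [0.8, 0.1, 0.5]
opening: 0.0424
time_s: 2.1
tcp_pos: [0.4172, 0.1648, 0.25]
tool_rot: [0.832, -0.554, 0.0, 0.0]
wrist_force: [0.4, 0.6, -0.6]
opening: 0.0425
t 2.1 tcp [0.4172 0.1648 0.25  ] yaw -67.35 shift(tool,mm) [-3.5 -5.2  0. ] n62 0.1 spin 129.05 F [ 0.4  0.6 -0.6] open 0.0425 j6 1.43
```

```bash
python3 -m crank '[[[0,0,0,-10.5],[0,0,0,-10.5],[0,0,0,-10.5],[0,0,0,-10.5],[0,0,0,-10.5],[0,0,0,-10.5],[0,0,0,-10.5],[0,0,0,-10.5]]]' >/dev/null
python3 -m crank '[[[0,0,0,-10.5],[0,0,0,-10.5],[0,0,0,-10.5],[0,0,0,-10.5],[0,0,0,-10.5],[0,0,0,-10.5],[0,0,0,-10.5],[0,0,0,-10.5]]]' >/dev/null
python3 -m crank '[[[0,0,0,-10.5],[0,0,0,-10.5],[0,0,0,-10.5],[0,0,0,-10.5],[0,0,0,-10.5],[0,0,0,-10.5]]]' 
python3 -c "
from go import *
rel(.4206,.17,.14,163.6)"
```

```text
time_s: 4.85
tcp_pos: [0.417, 0.163, 0.2498]
tool_rot: [0.139, 0.99, -0.0, -0.0]
wrist_force: [0.0, 0.3, -0.1]
opening: 0.0425
t 4.85 tcp [0.417  0.163  0.2498] yaw 163.96 shift(tool,mm) [ -1.6   7.8 109.8] n62 1.8 spin 0.36 F [ 0.   0.3 -0.1] open 0.0425 j6 -2.61
```

```bash
python3 -m crank '[[[-1.6,7.8,20,0.3],[0,0,30,0],[0,0,30,0],[0,0,0,0]]]'
python3 - <<'E'
from go import *
rel(.4206,.17,.115,163.6)
for n in('side','top'):snap(n,n+'1')
a=load('side1')['im'][150:290,190:300,::-1];b=load('top1')['im'][160:250,140:240,::-1]
a=cv2.resize(a,None,fx=4,fy=4,interpolation=2);b=cv2.resize(b,(340,306),interpolation=2)
f=np.zeros((560,790,3),np.uint8);f[:,:440]=a;f[:306,450:790]=b;cv2.imwrite('pics/c1.png',f)
E
```

```text
time_s: 5.35
tcp_pos: [0.4189, 0.1695, 0.1673]
tool_rot: [0.145, 0.989, -0.001, -0.003]
wrist_force: [0.1, -0.5, 0.9]
opening: 0.0425
t 5.35 tcp [0.4189 0.1695 0.1673] yaw 163.32 shift(tool,mm) [-1.8  1.1 52.2] n62 0.9 spin -0.28 F [ 0.1 -0.5  0.9] open 0.0425 j6 -2.58
```

View pics/c1.png

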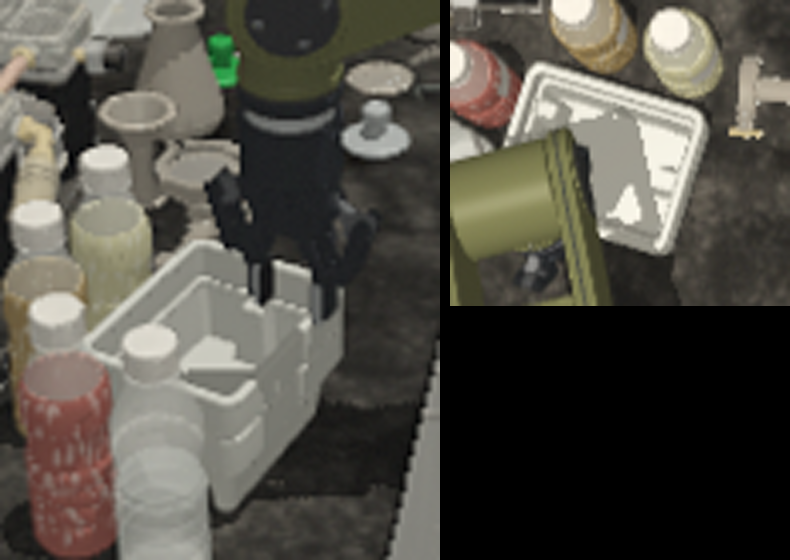

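```bash
python3 -m crank '[[[-1.8,1,15,0],[0,0,15,0],[0,0,12,0],[0,0,6,0],[0,0,0,0]]]' 
python3 -c "
from go import *
rel(.4206,.17,.115,163.6)"
```

```text
time_s: 6.08
tcp_pos: [0.4227, 0.1705, 0.1216]
tool_rot: [0.145, 0.989, -0.0, -0.001]
wrist_force: [0.2, -0.5, 1.0]
opening: 0.0429
t 6.08 tcp [0.4227 0.1705 0.1216] yaw 163.32 shift(tool,mm) [ 1.9 -1.   6.6] n62 0.1 spin -0.28 F [ 0.2 -0.5  1. ] open 0.0429 j6 -2.59
```

```bash
python3 -m crank '[[[1.5,-1,6,0],[0,0,0,0]]]' 
python3 -m crank '[[[0,0,0,0],[0,0,0,0],[0,0,0,0],[0,0,0,0]]]' 1 60
python3 -c "
from go import *
rel(.4206,.17,.115,163.6)"
```

```text
time_s: 6.32
tcp_pos: [0.4211, 0.1699, 0.1161]
tool_rot: [0.145, 0.989, -0.0, -0.0]
wrist_force: [0.1, 0.1, 0.2]
opening: 0.0428
time_s: 6.82
tcp_pos: [0.4217, 0.1701, 0.1168]
tool_rot: [0.145, 0.989, 0.0, 0.0]
wrist_force: [0.1, 0.0, 1.8]
opening: 0.0083
t 6.83 tcp [0.4217 0.1701 0.1168] yaw 163.32 shift(tool,mm) [ 1.  -0.4  1.8] n62 0.0 spin -0.28 F [0.1 0.  1.8] open 0.0083 j6 -2.59
```

```bash
python3 -m crank '[[[0,0,-6,0],[0,0,-10,0],[0,0,-12,0],[0,0,-12,0],[0,0,-12,0],[0,0,-12,0],[0,0,-12,0],[0,0,0,0]]]'
python3 - <<'E'
from go import *
rel(.4206,.17,.3,163.6)
for n in('side','top'):snap(n,n+'2')
a=load('side2')['im'][150:290,190:300,::-1];b=load('top2')['im'][160:250,140:240,::-1]
a=cv2.resize(a,None,fx=4,fy=4,interpolation=2);b=cv2.resize(b,(340,306),interpolation=2)
f=np.zeros((560,790,3),np.uint8);f[:,:440]=a;f[:306,450:790]=b;cv2.imwrite('pics/c2.png',f)
E
```

```text
time_s: 7.82
tcp_pos: [0.4221, 0.1702, 0.1938]
tool_rot: [0.145, 0.989, 0.001, 0.001]
wrist_force: [0.0, 1.2, -1.9]
opening: 0.0078
t 7.83 tcp [0.4221 0.1702 0.1938] yaw 163.32 shift(tool,mm) [   1.2   -0.5 -106.2] n62 1.8 spin -0.28 F [ 0.   1.2 -1.9] open 0.0078 j6 -2.59
```

View pics/c2.png

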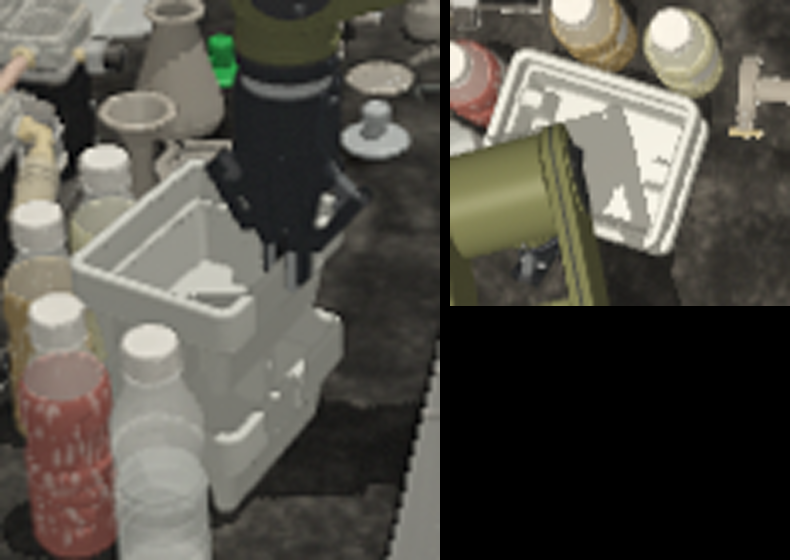

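```bash
python3 -m crank '[[[0,0,-18,0],[0,0,-18,0],[0,0,-18,0],[0,0,-18,0],[0,0,-18,0],[0,0,-16,0]]]' 
python3 -m crank '[[[-10,-18,0,0],[-20,-37,0,0],[-22,-41,0,0],[-22,-41,0,0],[-22,-41,0,0],[-20,-37,0,0],[-15,-28,0,0],[0,0,0,0]]]' 
python3 -c "
from go import *
rel(.4775,-.1,.3,-.3)"
```

```text
time_s: 8.68
tcp_pos: [0.4215, 0.1701, 0.2998]
tool_rot: [0.145, 0.989, 0.0, 0.0]
wrist_force: [-0.4, -0.1, -0.4]
opening: 0.0082
time_s: 9.68
tcp_pos: [0.4821, -0.0341, 0.2987]
tool_rot: [0.189, 0.982, -0.028, 0.002]
wrist_force: [-1.1, 0.3, -1.6]
opening: 0.0081
t 9.68 tcp [ 0.4821 -0.0341  0.2987] yaw 158.28 shift(tool,mm) [-20.1 -62.9   2.4] n62 1.1 spin 158.58 F [-1.1  0.3 -1.6] open 0.0081 j6 -2.91
```

```bash
python3 -m crank '[[[0,0,0,5],[0,0,0,9.5],[0,0,0,9.5],[0,0,0,9.5],[0,0,0,9.5],[0,0,0,9.5],[0,0,0,9.5],[0,0,0,9.5]]]' >/dev/null
python3 -m crank '[[[0,0,0,9.5],[0,0,0,9.5],[0,0,0,9.5],[0,0,0,9.5],[0,0,0,9.5],[0,0,0,9.5],[0,0,0,9.5],[0,0,0,9.5]]]' 
python3 -c "
from go import *
rel(.4775,-.16,.3,-.3)"
```

```text
time_s: 11.68
tcp_pos: [0.4817, -0.0329, 0.299]
tool_rot: [0.995, 0.092, -0.005, 0.028]
wrist_force: [0.0, -0.3, -2.0]
opening: 0.0078
t 11.68 tcp [ 0.4817 -0.0329  0.299 ] yaw 10.53 shift(tool,mm) [-27.3 124.    6.1] n62 2.1 spin 10.83 F [ 0.  -0.3 -2. ] open 0.0078 j6 -0.33
```

```bash
python3 -m crank '[[[0,0,0,0],[0,0,0,0]]]' 
python3 -c "
from go import *
st=env.get_state();print(Ro.from_quat(st['tool_rot']).as_matrix().round(4),st['joint_positions'].round(3))"
```

```text
time_s: 11.92
tcp_pos: [0.4817, -0.0334, 0.2989]
tool_rot: [0.995, 0.095, -0.006, 0.028]
wrist_force: [-0.4, -0.1, -1.9]
opening: 0.0077
[[ 0.9817  0.1901 -0.0061]
 [ 0.1895 -0.9803 -0.0561]
 [-0.0166  0.054  -0.9984]] [-0.15  -0.281  1.951 -0.057  1.469 -0.336]
```

```bash
python3 -m crank '[[[0,0,0,5.5],[0,0,0,5.5],[0,0,0,0]]]' >/dev/null; python3 -c "
from go import *
rel(.4775,-.16,.14,-.3)"
```

```text
t 12.3 tcp [ 0.4817 -0.0338  0.2989] yaw -0.09 shift(tool,mm) [ -3.  117.1 165.7] n62 3.4 spin 0.21 F [-0.1  0.5 -1.5] open 0.0082 j6 -0.14
```

```bash
python3 -m crank '[[[-1,20,0,0],[-1,30,10,0],[-1,30,25,0],[0,25,30,0],[0,12,35,0],[0,0,35,0],[0,0,30,0],[0,0,0,0]]]' >/dev/null
python3 - <<'E'
from go import *
rel(.4775,-.16,.09,-.3)
for n in('side','top'):snap(n,n+'3')
a=load('side3')['im'][100:280,190:340,::-1];b=load('top3')['im'][160:260,230:360,::-1]
a=cv2.resize(a,None,fx=3,fy=3,interpolation=2);b=cv2.resize(b,(340,262),interpolation=2)
f=np.zeros((560,800,3),np.uint8);f[:540,:450]=a;f[:262,455:795]=b;cv2.imwrite('pics/c3.png',f)
E
```

```text
t 13.3 tcp [ 0.4753 -0.1593  0.1379] yaw -0.14 shift(tool,mm) [ 2.8 -1.8 47.8] n62 0.8 spin 0.16 F [-0.7  0.4 -1.5] open 0.0081 j6 -0.38
```

View pics/c3.png

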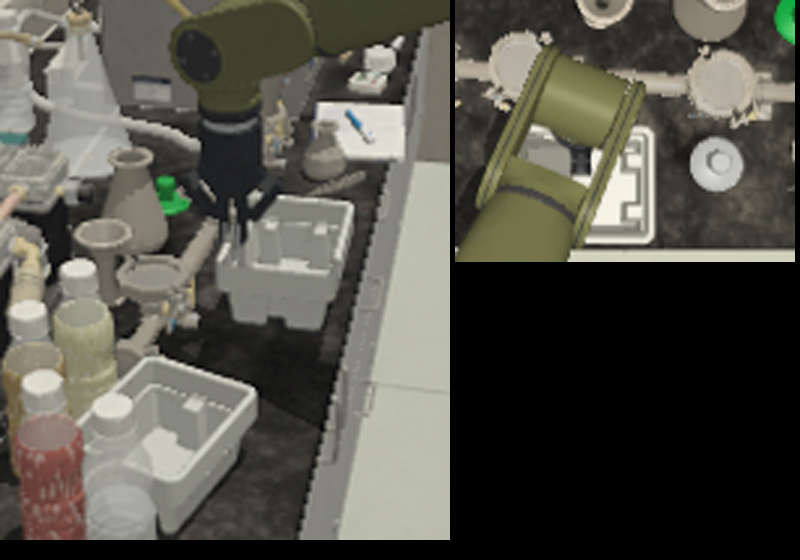

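```bash
python3 -m crank '[[[0,0,15,0],[0,0,15,0],[0,0,12,0],[0,0,5,0],[0,0,0,0]]]' ; python3 -m crank '[[[0,0,3,0],[0,0,2,0],[0,0,0,0]]]';python3 -m crank '[[[0,0,2,0],[0,0,2,0],[0,0,0,0]]]'
```

```text
time_s: 14.02
tcp_pos: [0.4766, -0.1626, 0.0931]
tool_rot: [1.0, -0.002, -0.004, 0.028]
wrist_force: [0.5, -0.2, -2.2]
opening: 0.0079
time_s: 14.4
tcp_pos: [0.4769, -0.1629, 0.0888]
tool_rot: [1.0, -0.002, -0.003, 0.028]
wrist_force: [-0.2, -0.6, -2.1]
opening: 0.0078
time_s: 14.78
tcp_pos: [0.4768, -0.1631, 0.0847]
tool_rot: [1.0, -0.002, -0.003, 0.028]
wrist_force: [-0.5, 0.7, -2.1]
opening: 0.0079
```

```bash
python3 -m crank '[[[0,0,2,0],[0,0,0,0]]]';python3 -m crank '[[[0,0,1.5,0],[0,0,0,0]]]';python3 -m crank '[[[0,0,1.5,0],[0,0,0,0]]]'
```

```text
time_s: 15.02
tcp_pos: [0.4774, -0.1636, 0.084]
tool_rot: [1.0, -0.002, -0.003, 0.028]
wrist_force: [-1.2, 0.6, 3.3]
opening: 0.0078
time_s: 15.28
tcp_pos: [0.4778, -0.1641, 0.0833]
tool_rot: [1.0, -0.002, -0.003, 0.029]
wrist_force: [-2.2, -1.4, 8.8]
opening: 0.0075
time_s: 15.52
tcp_pos: [0.4782, -0.1648, 0.0827]
tool_rot: [1.0, -0.002, -0.002, 0.029]
wrist_force: [-3.7, -3.0, 11.8]
opening: 0.0086
```

Contact at about the expected height; release to the same partial opening.

```bash
python3 -m crank '[[[0,0,0,0],[0,0,0,0],[0,0,0,0],[0,0,0,0]]]' 0.1 ; python3 -m crank '[[[0,0,-10,0],[0,0,-20,0],[0,0,-30,0],[0,0,-30,0],[0,0,-40,0],[0,0,-40,0],[0,0,0,0]]]'
python3 -c "
from go import *
rel(.4775,-.16,.09,-.3)"
```

```text
time_s: 16.02
tcp_pos: [0.4766, -0.1633, 0.0794]
tool_rot: [1.0, -0.002, -0.003, 0.028]
wrist_force: [-0.1, -0.2, 0.5]
opening: 0.0387
time_s: 16.9
tcp_pos: [0.4799, -0.1545, 0.2549]
tool_rot: [1.0, -0.002, 0.001, 0.03]
wrist_force: [0.5, 0.1, -0.1]
opening: 0.0383
t 16.9 tcp [ 0.4799 -0.1545  0.2549] yaw -0.22 shift(tool,mm) [ -2.8  -4.4 164.9] n62 2.7 spin 0.08 F [ 0.5  0.1 -0.1] open 0.0383 j6 -0.38
```

```bash
python3 -m crank '[[[0,0,0,10.5],[0,0,0,10.5],[0,0,0,10.5],[0,0,0,10.5],[0,0,0,10.5],[0,0,0,10.5],[0,0,0,10.5],[0,0,0,10.5]]]' -1 >/dev/null;python3 -m crank '[[[0,0,0,10.5],[0,0,0,10.5],[0,0,0,10.5],[0,0,0,10.5],[0,0,0,10.5],[0,0,0,10.5],[0,0,0,10.5],[0,0,0,10.5]]]'  >/dev/null;python3 -m crank '[[[0,0,0,10],[0,0,0,6],[0,20,0,0],[0,20,0,0]]]'
python3 -c "
from go import *
rel(.4775,-.16,.09,-.3)"
```

```text
time_s: 19.4
tcp_pos: [0.4799, -0.1147, 0.2463]
tool_rot: [0.036, 0.999, -0.027, -0.003]
wrist_force: [0.3, 0.3, -0.0]
opening: 0.0859
t 19.4 tcp [ 0.4799 -0.1147  0.2463] yaw 175.88 shift(tool,mm) [ -1.5 -36.7 158.6] n62 2.7 spin 176.18 F [ 0.3  0.3 -0. ] open 0.0859 j6 2.91
```

```bash
python3 -m crank '[[[0,30,0,0],[0,30,0,0],[0,0,0,0]]]' >/dev/null
python3 -c "
from go import *
rel(.4775,-.16,.09,-.3);print(Ro.from_quat(env.get_state()['tool_rot']).as_matrix()[:,2].round(3))"
```

```text
t 19.77 tcp [ 0.4754 -0.0828  0.2452] yaw 178.21 shift(tool,mm) [ -3.9 -72.9 157.3] n62 2.9 spin 178.51 F [ 0.  -1.  -0.7] open 0.0851 j6 2.91
[ 0.003 -0.027 -1.   ]
```

Works: tilt halved. Once more.

```bash
python3 -m crank '[[[0,30,0,0],[0,30,0,0],[0,0,0,0]]]' >/dev/null
python3 -c "
from go import *
rel(.4775,-.16,.09,-.3);print(Ro.from_quat(env.get_state()['tool_rot']).as_matrix()[:,2].round(3))"
```

```text
t 20.15 tcp [ 0.4698 -0.0519  0.2442] yaw -179.57 shift(tool,mm) [  -5.4 -108.4  154.1] n62 3.1 spin -179.27 F [0.3 0.1 0.7] open 0.0854 j6 2.91
[ 0.01   0.001 -1.   ]
```

```bash
python3 -m crank '[[[0,0,0,-10],[0,0,0,-10],[0,0,0,-10],[0,0,0,-10],[0,0,0,-10],[0,0,0,-10],[0,0,0,-10],[0,0,0,-10]]]' >/dev/null;python3 -m crank '[[[0,0,0,-9.5],[30,3,0,0],[50,5,0,0],[60,5,0,0],[60,5,0,0],[55,5,0,0],[40,5,0,0],[0,0,0,0]]]'  >/dev/null
python3 -c "
from go import *
rel(.441,-.349,.13,-90);print(Ro.from_quat(env.get_state()['tool_rot']).as_matrix()[:,2].round(3))"
```

```text
t 22.15 tcp [ 0.4406 -0.3501  0.2434] yaw -90.37 shift(tool,mm) [ -1.    0.6 113.4] n62 1.9 spin -0.37 F [0.3 0.1 0.3] open 0.0851 j6 0.81
[ 0.009  0.001 -1.   ]
```

```bash
python3 -m crank '[[[-1,0.5,30,0],[0,0,30,0],[0,0,25,0],[0,0,0,0]]]' -0.2 ;python3 - <<'E'
from go import *
rel(.441,-.349,.039,-90)
for n in('side','top'):snap(n,n+'4')
a=load('side4')['im'][100:230,200:330,::-1];b=load('top4')['im'][150:250,230:380,::-1]
a=cv2.resize(a,None,fx=3.2,fy=3.2,interpolation=2);b=cv2.resize(b,(380,253),interpolation=2)
f=np.zeros((420,800,3),np.uint8);f[:416,:416]=a;f[:253,420:800]=b;cv2.imwrite('pics/c4.png',f)
E
```

```text
time_s: 22.65
tcp_pos: [0.4406, -0.3444, 0.1561]
tool_rot: [-0.707, 0.708, -0.0, 0.004]
wrist_force: [0.3, -0.5, -0.5]
opening: 0.0513
t 22.65 tcp [ 0.4406 -0.3444  0.1561] yaw -90.09 shift(tool,mm) [  5.1   0.3 117.1] n62 2.0 spin -0.09 F [ 0.3 -0.5 -0.5] open 0.0513 j6 0.81
```

View pics/c4.png

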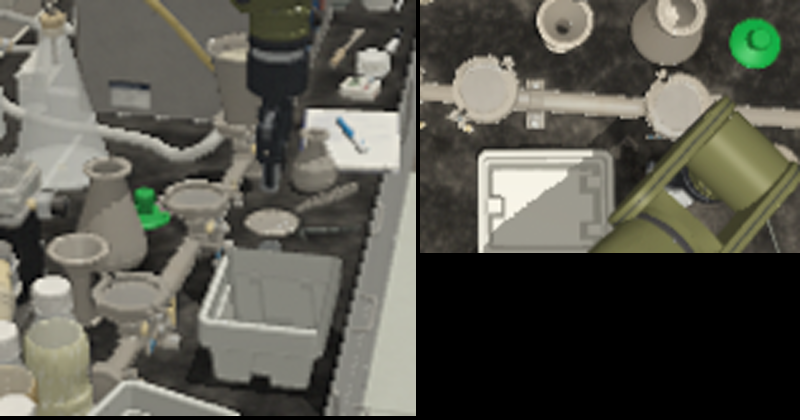

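```bash
python3 -m crank '[[[4.5,0.3,20,0],[0,0,25,0],[0,0,20,0],[0,0,0,0]]]' ;python3 -c "
from go import *
rel(.441,-.349,.039,-90)"
```

```text
time_s: 23.25
tcp_pos: [0.4408, -0.3499, 0.0913]
tool_rot: [-0.706, 0.708, -0.001, 0.004]
wrist_force: [0.1, 0.0, -0.2]
opening: 0.0513
t 23.25 tcp [ 0.4408 -0.3499  0.0913] yaw -90.15 shift(tool,mm) [-0.7  0.2 52.3] n62 0.9 spin -0.15 F [ 0.1  0.  -0.2] open 0.0513 j6 0.8
```

```bash
python3 -m crank '[[[0,0,15,0],[0,0,12,0],[0,0,10,0],[0,0,0,0]]]' ;python3 -m crank '[[[0,0,8,0],[0,0,6,0],[0,0,0,0]]]'
```

```text
time_s: 23.75
tcp_pos: [0.4417, -0.3503, 0.0554]
tool_rot: [-0.706, 0.708, -0.002, 0.004]
wrist_force: [-0.8, -1.3, 1.0]
opening: 0.0509
time_s: 24.12
tcp_pos: [0.4421, -0.3505, 0.042]
tool_rot: [-0.706, 0.708, -0.002, 0.004]
wrist_force: [0.4, 1.0, 0.1]
opening: 0.0514
```

```bash
python3 -m crank '[[[0,0,3,0],[0,0,0,0]]]' ;python3 -m crank '[[[0,0,0,0],[0,0,0,0],[0,0,0,0],[0,0,0,0]]]' 1 50; python3 -m crank '[[[0,0,-10,0],[0,0,-20,0],[0,0,-20,0],[0,0,-30,0],[0,0,-40,0],[0,0,-40,0],[0,0,-40,0],[0,0,0,0]]]'
```

```text
time_s: 24.38
tcp_pos: [0.4424, -0.3508, 0.0395]
tool_rot: [-0.706, 0.708, -0.003, 0.004]
wrist_force: [-0.5, 0.4, 0.2]
opening: 0.0514
time_s: 24.88
tcp_pos: [0.4427, -0.3511, 0.0401]
tool_rot: [-0.706, 0.708, -0.003, 0.004]
wrist_force: [-0.1, -0.1, 3.5]
opening: 0.0267
time_s: 25.88
tcp_pos: [0.4422, -0.3527, 0.2459]
tool_rot: [-0.706, 0.708, -0.008, 0.004]
wrist_force: [-0.2, -0.7, -1.9]
opening: 0.0265
```

```bash
python3 -m crank '[[[-25,-2,0,0],[-45,-4,0,0],[-55,-5,0,0],[-60,-5,0,0],[-60,-5,0,0],[-60,-5,0,0],[-60,-5,0,0],[-55,-5,0,0]]]' >/dev/null ;python3 -m crank '[[[-45,-4,0,0],[-25,-2,0,0],[0,0,0,0]]]'>/dev/null
python3 - <<'E'
from go import *
rel(.4835,.151,.16,-90)
for n in('side','top'):snap(n,n+'5')
a=load('side5')['im'][100:290,190:330,::-1];b=load('top5')['im'][150:250,140:310,::-1]
a=cv2.resize(a,None,fx=3,fy=3,interpolation=2);b=cv2.resize(b,(375,220),interpolation=2)
f=np.zeros((570,800,3),np.uint8);f[:,:420]=a;f[:220,425:800]=b;cv2.imwrite('pics/c5.png',f)
E
```

```text
t 27.25 tcp [0.4818 0.1407 0.2384] yaw -89.92 shift(tool,mm) [-10.3  -1.2  78.4] n62 1.3 spin 0.08 F [ 0.8 -0.7 -2.1] open 0.0271 j6 1.75
```

View pics/c5.png

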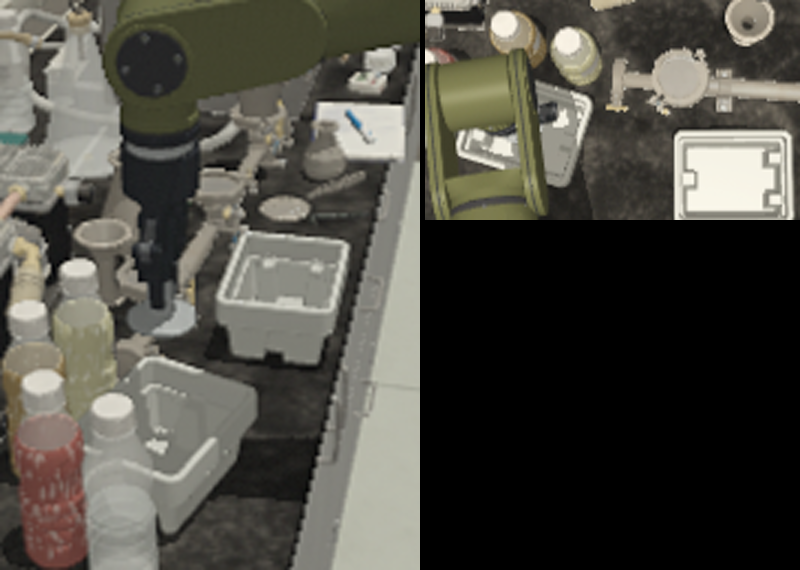

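```bash
python3 -m crank '[[[-10,-1,20,0],[0,0,30,0],[0,0,30,0],[0,0,25,0],[0,0,0,0]]]';python3 -c "
from go import *
rel(.4835,.151,.06,-90)"
```

```text
time_s: 27.98
tcp_pos: [0.4835, 0.1475, 0.1326]
tool_rot: [-0.706, 0.709, -0.001, 0.001]
wrist_force: [-0.4, 0.1, -2.6]
opening: 0.0266
t 27.98 tcp [0.4835 0.1475 0.1326] yaw -90.24 shift(tool,mm) [-3.6  0.3 72.6] n62 1.2 spin -0.24 F [-0.4  0.1 -2.6] open 0.0266 j6 1.77
```

```bash
python3 -m crank '[[[-3.5,0,20,0],[0,0,20,0],[0,0,15,0],[0,0,10,0],[0,0,0,0]]]';python3 -m crank '[[[0,0,8,0],[0,0,5,0],[0,0,5,0],[0,0,2,0],[0,0,0,0]]]'
```

```text
time_s: 28.6
tcp_pos: [0.4861, 0.1523, 0.0701]
tool_rot: [-0.706, 0.708, -0.003, 0.003]
wrist_force: [-0.7, 0.2, -1.8]
opening: 0.027
time_s: 29.22
tcp_pos: [0.4865, 0.1525, 0.0504]
tool_rot: [-0.706, 0.708, -0.003, 0.004]
wrist_force: [-0.1, 0.2, -1.8]
opening: 0.0269
```

```bash
python3 -m crank '[[[0,0,3,0],[0,0,2,0],[0,0,0,0]]]';python3 -m crank '[[[0,0,1.5,0],[0,0,0,0]]]'
```

```text
time_s: 29.6
tcp_pos: [0.4865, 0.1525, 0.0453]
tool_rot: [-0.706, 0.708, -0.003, 0.004]
wrist_force: [0.2, 0.4, -1.0]
opening: 0.0264
time_s: 29.85
tcp_pos: [0.4866, 0.1525, 0.044]
tool_rot: [-0.706, 0.708, -0.003, 0.004]
wrist_force: [0.7, 0.1, -2.5]
opening: 0.0267
```

```bash
python3 -m crank '[[[0,0,1.5,0],[0,0,0,0]]]';python3 -m crank '[[[0,0,1,0],[0,0,0,0]]]'
```

```text
time_s: 30.1
tcp_pos: [0.4869, 0.1526, 0.0431]
tool_rot: [-0.706, 0.708, -0.003, 0.004]
wrist_force: [-2.4, -1.0, 3.5]
opening: 0.0268
time_s: 30.35
tcp_pos: [0.4869, 0.1526, 0.0431]
tool_rot: [-0.706, 0.708, -0.003, 0.003]
wrist_force: [-6.8, -1.6, 10.4]
opening: 0.0269
```

```bash
python3 -m crank '[[[0,0,0,0],[0,0,0,0],[0,0,0,0]]]' -0.1;python3 -m crank '[[[0,0,-10,0],[0,0,-20,0],[0,0,-30,0],[0,0,-40,0],[0,0,-45,0],[0,0,-45,0],[0,0,0,0]]]';python3 -c "
from go import *
rel(.3425,-.16,.22,-0.3)"
```

```text
time_s: 30.72
tcp_pos: [0.4867, 0.1525, 0.0414]
tool_rot: [-0.706, 0.708, -0.003, 0.004]
wrist_force: [0.7, 0.6, -0.0]
opening: 0.0469
time_s: 31.6
tcp_pos: [0.4873, 0.1529, 0.2375]
tool_rot: [-0.706, 0.708, -0.006, 0.008]
wrist_force: [0.9, 0.4, 0.7]
opening: 0.047
t 31.6 tcp [0.4873 0.1529 0.2375] yaw -90.14 shift(tool,mm) [313.3 144.4  13.7] n62 5.8 spin -89.84 F [0.9 0.4 0.7] open 0.047 j6 1.77
```

Run:
```python
from rim import *
snap('top','top6');snap('side','side6')
for fn in('top6',):
  d=load(fn)
  c=cv2.resize(d['im'][195:260,250:320,::-1],None,fx=8,fy=8,interpolation=2);cv2.imwrite('pics/b6.png',c)
  for thr in(190,205):
    print(rim(fn,(200,256,250,316),.088,thr))
a=load('side6')['im'][150:290,200:330,::-1];cv2.imwrite('pics/b6s.png',cv2.resize(a,None,fx=4,fy=4,interpolation=2))
```

```text
(array([ 0.41004175, -0.16843906]), (141.973388671875, 177.26942443847656, 0.661524772644043), array([[ 0.33803645, -0.08062983],
       [ 0.34008312, -0.25788745],
       [ 0.48204705, -0.2562483 ],
       [ 0.48000038, -0.07899066]], dtype=float32))
(array([ 0.40998297, -0.16822691]), (140.98550415039062, 176.46231079101562, 0.8706097602844238), array([[ 0.33815774, -0.08107704],
       [ 0.34083897, -0.25751898],
       [ 0.4818082 , -0.2553768 ],
       [ 0.479127  , -0.07893485]], dtype=float32))
```

View pics/b6.png

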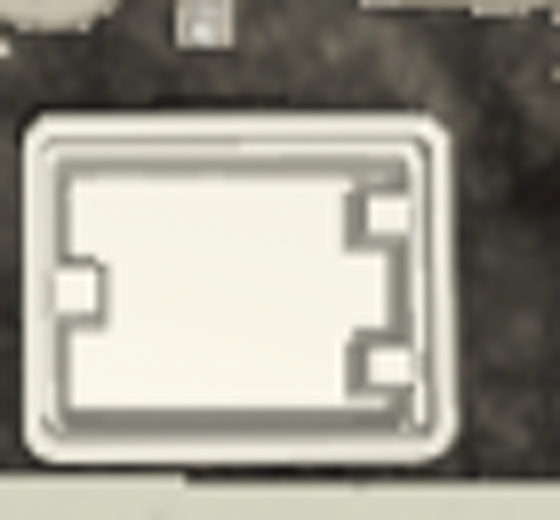

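View pics/b6s.png

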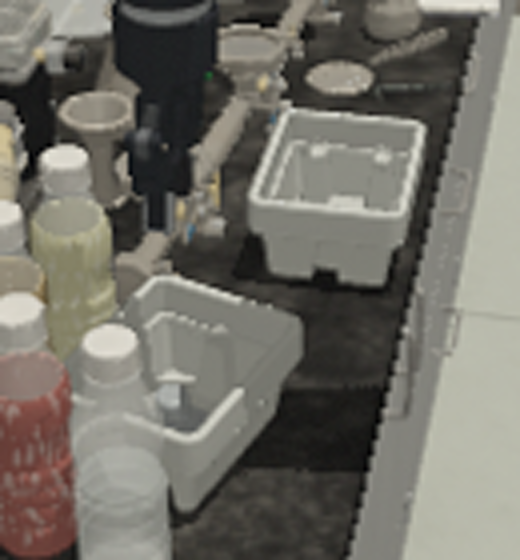

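```bash
python3 -m crank '[[[0,0,0,-10],[0,0,0,-10],[0,0,0,-10],[0,0,0,-10],[0,0,0,-10],[0,0,0,-10],[0,0,0,-10],[0,0,0,-10]]]' 0.1 >/dev/null; python3 -m crank '[[[0,0,0,-10.5],[-20,40,0,0],[-25,55,0,0],[-25,55,5,0],[-25,55,10,0],[-25,55,10,0],[-20,45,10,0],[0,0,0,0]]]' >/dev/null;python3 -c "
from go import *
rel(.3425,-.169,.12,0.7)"
```

```text
t 33.7 tcp [ 0.3446 -0.155   0.1921] yaw -0.03 shift(tool,mm) [-2.5 14.2 72.1] n62 1.2 spin -0.73 F [ 1.4  0.4 -0.3] open 0.0384 j6 -0.57
```

```bash
python3 -m crank '[[[-2.5,14,15,-0.7],[0,0,25,0],[0,0,20,0],[0,0,10,0],[0,0,0,0]]]' >/dev/null;python3 - <<'E'
from rim import *
from go import *
rel(.3425,-.169,.079,0.7)
for n in('side','top'):snap(n,n+'7')
a=load('side7')['im'][120:290,190:330,::-1];b=load('top7')['im'][170:270,140:320,::-1]
a=cv2.resize(a,None,fx=3,fy=3,interpolation=2);b=cv2.resize(b,(375,208),interpolation=2)
c=cv2.resize(load('top7')['im'][170:245,145:225,::-1],None,fx=4.6,fy=4.6,interpolation=2)
f=np.zeros((590,800,3),np.uint8);f[:510,:420]=a;f[:208,425:800]=b;f[215:560,425:793]=c;cv2.imwrite('pics/c7.png',f)
for thr in(190,205):print(rim('top7',(170,245,145,225),.088,thr))
E
```

```text
t 34.33 tcp [ 0.345  -0.1665  0.1238] yaw 1.13 shift(tool,mm) [-2.9  2.6 44.8] n62 0.7 spin 0.43 F [0.7 0.4 0.1] open 0.0383 j6 -0.62
(array([0.48531281, 0.1507337 ]), (178.03150939941406, 142.76904296875, 73.87361907958984), array([[0.39201242, 0.08504814],
       [0.5291637 , 0.04539305],
       [0.57861316, 0.21641926],
       [0.44146192, 0.25607434]], dtype=float32))
(array([0.48514801, 0.15092357]), (176.94393920898438, 141.56808471679688, 73.87825012207031), array([[0.3925808 , 0.08558614],
       [0.52858156, 0.04627559],
       [0.5777152 , 0.216261  ],
       [0.44171447, 0.25557154]], dtype=float32))
```

View pics/c7.png

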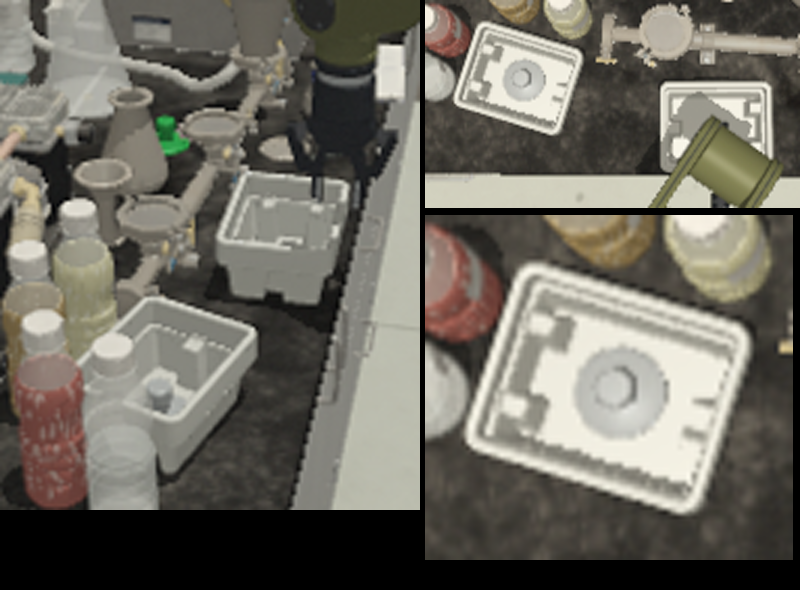

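```bash
python3 -m crank '[[[-2.5,2.5,15,0.4],[0,0,15,0],[0,0,8,0],[0,0,0,0]]]';python3 -c "
from go import *
rel(.3425,-.169,.079,0.7)"
```

```text
time_s: 34.92
tcp_pos: [0.3426, -0.1695, 0.0857]
tool_rot: [1.0, 0.006, 0.004, -0.001]
wrist_force: [0.2, -0.5, -0.5]
opening: 0.0386
t 34.92 tcp [ 0.3426 -0.1695  0.0857] yaw 0.65 shift(tool,mm) [-0.1 -0.5  6.7] n62 0.1 spin -0.05 F [ 0.2 -0.5 -0.5] open 0.0386 j6 -0.62
```

```bash
python3 -m crank '[[[0,0,6,0],[0,0,0,0],[0,0,0,0]]]';python3 -m crank '[[[0,0,0,0],[0,0,0,0],[0,0,0,0],[0,0,0,0]]]' 1 60;python3 -m crank '[[[0,0,-6,0],[0,0,-10,0],[0,0,-20,0],[0,0,-25,0],[0,0,-25,0],[0,0,-25,0],[0,0,-20,0],[0,0,0,0]]]'
```

```text
time_s: 35.3
tcp_pos: [0.3435, -0.1701, 0.0811]
tool_rot: [1.0, 0.006, 0.005, -0.0]
wrist_force: [-0.0, 0.7, 0.2]
opening: 0.038
time_s: 35.8
tcp_pos: [0.3434, -0.1701, 0.0812]
tool_rot: [1.0, 0.006, 0.005, -0.0]
wrist_force: [-2.4, 0.5, 4.4]
opening: 0.0078
time_s: 36.8
tcp_pos: [0.343, -0.1706, 0.214]
tool_rot: [1.0, 0.006, 0.007, 0.001]
wrist_force: [0.3, 0.3, -0.8]
opening: 0.0074
```

Run:
```python
from rim import *
from go import *
rel(.3425,-.169,.079,0.7)
for n in('side','top'):snap(n,n+'8')
a=load('side8')['im'][120:290,190:330,::-1];b=load('top8')['im'][170:270,140:320,::-1]
a=cv2.resize(a,None,fx=3,fy=3,interpolation=2);b=cv2.resize(b,(375,208),interpolation=2)
f=np.zeros((510,800,3),np.uint8);f[:510,:420]=a;f[:208,425:800]=b;cv2.imwrite('pics/c8.png',f)
```

```text
t 36.8 tcp [ 0.343  -0.1706  0.214 ] yaw 0.66 shift(tool,mm) [ -2.3  -1.9 135. ] n62 2.3 spin -0.04 F [ 0.3  0.3 -0.8] open 0.0074 j6 -0.62
```

View pics/c8.png

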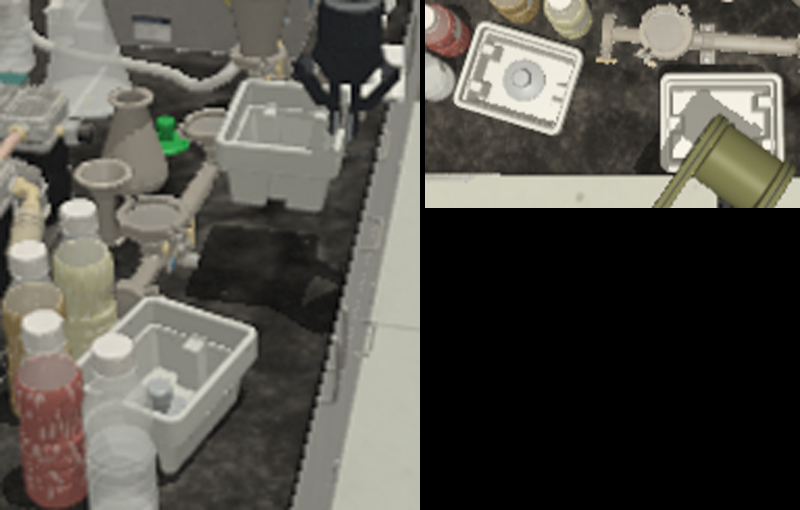

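```bash
python3 -m crank '[[[0,0,-15,0],[0,0,-25,0],[0,0,-25,0],[0,0,-17,0],[0,0,0,6],[0,0,0,6],[0,0,0,4.8],[0,0,0,0]]]';python3 -c "
from go import *
rel(.4204,.1676,.296,-16.1)"
```

```text
time_s: 37.9
tcp_pos: [0.3412, -0.1701, 0.2936]
tool_rot: [0.99, -0.14, 0.004, -0.001]
wrist_force: [-0.9, 0.8, -1.7]
opening: 0.0079
t 37.9 tcp [ 0.3412 -0.1701  0.2936] yaw -16.08 shift(tool,mm) [ -17.4 -346.4   -1.1] n62 5.8 spin 0.02 F [-0.9  0.8 -1.7] open 0.0079 j6 -0.33
```

```bash
python3 -m crank '[[[-1,-20,0,0],[-2,-40,0,0],[-3,-55,0,0],[-3,-55,0,0],[-3,-55,0,0],[-2,-50,0,0],[-2,-40,0,0],[-1,-20,0,0]]]' >/dev/null;python3 -m crank '[[[-1,-10,0,0],[0,0,0,0],[0,0,0,0]]]' >/dev/null;python3 -c "
from go import *
rel(.4204,.1676,.2,-16.13);print(Ro.from_quat(env.get_state()['tool_rot']).as_matrix()[:,2].round(3))"
```

```text
t 39.27 tcp [0.4198 0.1656 0.2949] yaw -16.18 shift(tool,mm) [-0.9 -1.8 94.9] n62 1.6 spin -0.05 F [ 0.   0.6 -1.9] open 0.008 j6 0.54
[ 0.01   0.001 -1.   ]
```

```bash
python3 -m crank '[[[-0.5,-1.5,10,0],[0,0,20,0],[0,0,20,0],[0,0,20,0],[0,0,15,0],[0,0,10,0],[0,0,0,0],[0,0,0,0]]]' >/dev/null;python3 - <<'E'
from rim import *
from go import *
rel(.4204,.1676,.1355,-16.13)
for n in('side','top'):snap(n,n+'9')
a=load('side9')['im'][130:290,190:300,::-1];b=load('top9')['im'][165:255,140:240,::-1]
a=cv2.resize(a,None,fx=3.6,fy=3.6,interpolation=2);b=cv2.resize(b,(400,360),interpolation=2)
f=np.zeros((576,800,3),np.uint8);f[:576,:396]=a;f[:360,400:800]=b;cv2.imwrite('pics/c9.png',f)
E
```

```text
t 40.27 tcp [0.4213 0.1681 0.2007] yaw -16.14 shift(tool,mm) [-1.4  1.  65.2] n62 1.1 spin -0.01 F [ 0.1  0.3 -1.3] open 0.0079 j6 0.54
```

View pics/c9.png

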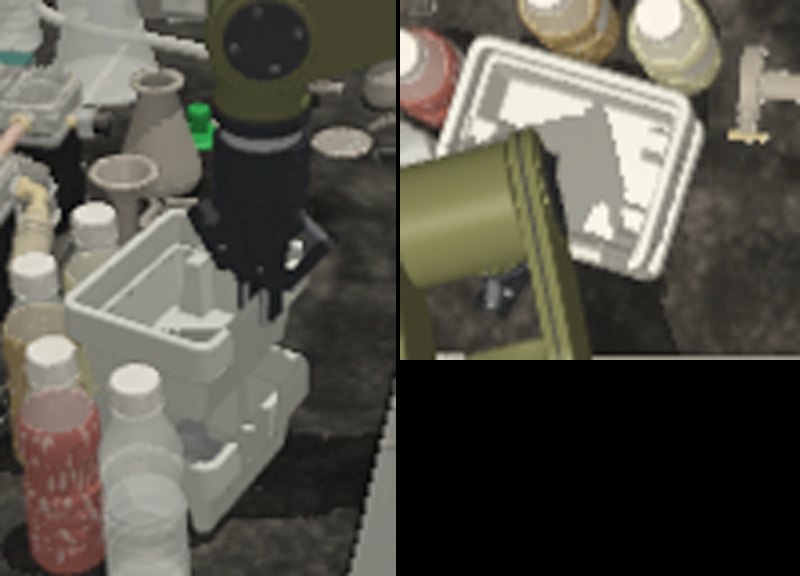

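```bash
cat > edges.py <<'E'
from rim import *
def edges(fn,z,box=(165,250,140,232),thr=205):
    d=load(fn);g=cv2.cvtColor(d['im'],cv2.COLOR_RGB2GRAY);r0,r1,c0,c1=box
    c=cv2.resize(g[r0:r1,c0:c1],None,fx=8,fy=8,interpolation=2)
    m=cv2.threshold(c,thr,255,0)[1]
    cs,_=cv2.findContours(m,0,cv2.CHAIN_APPROX_NONE)
    k=max(cs,key=lambda k:cv2.contourArea(cv2.convexHull(k)))[:,0,:].astype(float)
    px=(k+.5)/8-.5+[c0,r0]
    W=np.array([onz(d,u,v,z)[:2] for u,v in px])-[.4853,.1509]
    th=np.radians(73.87);B=np.array([[np.cos(th),np.sin(th)],[-np.sin(th),np.cos(th)]])
    L=W@B.T*1e3
    far=L[(L[:,1]<-60)&(abs(L[:,0])<65)];print(fn,z,'far',np.polyfit(far[:,0],far[:,1],1).round(4),far[:,1].std().round(2))
    for s in(1,-1):
        e=L[(s*L[:,0]>75)&(L[:,1]>-50)&(L[:,1]<0)]
        # outermost per y bin
        b=[(y,s*(s*e[abs(e[:,1]-y)<1.5,0]).max()) for y in range(-48,0,3) if (abs(e[:,1]-y)<1.5).any()]
        b=np.array(b);print('end',s,len(b),np.polyfit(b[:,0],b[:,1],1).round(4) if len(b)>3 else b)
E
python3 - <<'E'
from edges import *
edges('top0',.124);edges('top7',.088)
for z in(.204,.208,.212):edges('top9',z)
E
```

```text
top0 0.124 far [-2.00000e-03 -7.01708e+01] 0.29
end 1 16 [1.80000e-03 8.84601e+01]
end -1 16 [ 2.7000e-03 -8.8025e+01]
top7 0.088 far [-2.00000e-03 -6.99209e+01] 0.29
end 1 16 [1.90000e-03 8.80484e+01]
end -1 16 [ 4.10000e-03 -8.78948e+01]
top9 0.204 far [ 3.00000e-03 -6.59444e+01] 4.38
end 1 16 [-8.40000e-03  8.93879e+01]
end -1 16 [-9.10000e-03 -8.81912e+01]
top9 0.208 far [-6.0000e-04 -6.5796e+01] 4.28
end 1 16 [-9.20000e-03  8.83817e+01]
end -1 16 [-9.80000e-03 -8.87137e+01]
top9 0.212 far [-1.10000e-03 -6.64856e+01] 3.79
end 1 16 [-8.00000e-03  8.74217e+01]
end -1 16 [-1.08000e-02 -8.92177e+01]
```

```bash
cat >> edges.py <<'E'
    b=np.array([(x,L[(abs(L[:,0]-x)<1.5)&(L[:,1]<-50),1].min()) for x in range(-63,65,3) if ((abs(L[:,0]-x)<1.5)&(L[:,1]<-50)).any()]);print('far-outer',np.polyfit(b[:,0],b[:,1],1).round(4))
E
python3 - <<'E'
from edges import *
edges('top0',.124);edges('top7',.088);edges('top9',.208)
E
```

```text
top0 0.124 far [-2.00000e-03 -7.01708e+01] 0.29
end 1 16 [1.80000e-03 8.84601e+01]
end -1 16 [ 2.7000e-03 -8.8025e+01]
far-outer [-1.60000e-03 -7.04203e+01]
top7 0.088 far [-2.00000e-03 -6.99209e+01] 0.29
end 1 16 [1.90000e-03 8.80484e+01]
end -1 16 [ 4.10000e-03 -8.78948e+01]
far-outer [-1.20000e-03 -7.01689e+01]
top9 0.208 far [-6.0000e-04 -6.5796e+01] 4.28
end 1 16 [-9.20000e-03  8.83817e+01]
end -1 16 [-9.80000e-03 -8.87137e+01]
far-outer [ 4.20000e-03 -7.12271e+01]
```

```bash
python3 -m crank '[[[-1.5,0.5,10,0],[0,0,15,0],[0,0,12,0],[0,0,8,0],[0,0,4,0],[0,0,0,0]]]';python3 -m crank '[[[0,0,3,0],[0,0,2,0],[0,0,2,0],[0,0,0,0]]]';python3 -c "
from go import *
rel(.4204,.1676,.1355,-16.13)"
```

```text
time_s: 41.12
tcp_pos: [0.4196, 0.1679, 0.1507]
tool_rot: [0.99, -0.14, 0.005, -0.001]
wrist_force: [-1.1, -0.4, -1.4]
opening: 0.008
time_s: 41.62
tcp_pos: [0.4196, 0.1679, 0.1437]
tool_rot: [0.99, -0.14, 0.005, -0.001]
wrist_force: [0.0, -0.6, -1.8]
opening: 0.0079
t 41.62 tcp [0.4196 0.1679 0.1437] yaw -16.14 shift(tool,mm) [0.8 0.1 8.2] n62 0.1 spin -0.01 F [ 0.  -0.6 -1.8] open 0.0079 j6 0.54
```

```bash
python3 -m crank '[[[0,0,2,0],[0,0,1.5,0],[0,0,0,0]]]';python3 -m crank '[[[0,0,1.5,0],[0,0,0,0]]]';python3 -m crank '[[[0,0,1.5,0],[0,0,0,0]]]'
```

```text
time_s: 42.0
tcp_pos: [0.4196, 0.1679, 0.1402]
tool_rot: [0.99, -0.14, 0.005, -0.001]
wrist_force: [0.3, 0.2, -1.9]
opening: 0.0075
time_s: 42.25
tcp_pos: [0.4197, 0.1679, 0.1388]
tool_rot: [0.99, -0.14, 0.005, -0.001]
wrist_force: [0.5, 0.2, -1.2]
opening: 0.0083
time_s: 42.5
tcp_pos: [0.4197, 0.1679, 0.1373]
tool_rot: [0.99, -0.14, 0.005, -0.001]
wrist_force: [0.3, 0.5, -1.0]
opening: 0.0081
```

```bash
python3 -m crank '[[[0,0,1,0],[0,0,0,0]]]';python3 -m crank '[[[0,0,1,0],[0,0,0,0]]]'; python3 -m crank '[[[0,0,0.5,0],[0,0,0,0]]]'
```

```text
time_s: 42.75
tcp_pos: [0.4197, 0.1679, 0.1363]
tool_rot: [0.99, -0.14, 0.005, -0.001]
wrist_force: [-0.0, -0.2, -2.1]
opening: 0.0079
time_s: 43.0
tcp_pos: [0.4199, 0.1679, 0.1356]
tool_rot: [0.99, -0.14, 0.005, -0.001]
wrist_force: [0.2, -0.2, -0.4]
opening: 0.0076
time_s: 43.25
tcp_pos: [0.4199, 0.168, 0.1354]
tool_rot: [0.99, -0.14, 0.005, -0.001]
wrist_force: [-2.4, -0.1, 3.3]
opening: 0.008
```

```bash
python3 - <<'E'
from edges import *
for n in('side','top'):snap(n,n+'10')
a=load('side10')['im'][130:290,190:300,::-1]
cv2.imwrite('pics/c10.png',cv2.resize(a,None,fx=3.7,fy=3.7,interpolation=2))
edges('top10',.1425)
E
python3 -m crank '[[[0,0,0.7,0],[0,0,0,0]]]'
```

```text
top10 0.1425 far [ 3.40000e-03 -6.66606e+01] 2.97
end 1 16 [-1.05000e-02  8.76798e+01]
end -1 16 [-8.50000e-03 -8.91268e+01]
far-outer [ 3.900e-03 -6.987e+01]
time_s: 43.6
tcp_pos: [0.4199, 0.168, 0.1354]
tool_rot: [0.99, -0.14, 0.005, -0.001]
wrist_force: [-5.7, -0.2, 8.5]
opening: 0.0078
```

View pics/c10.png

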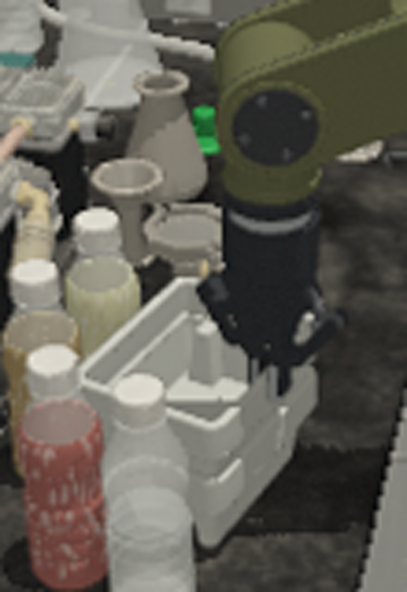

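```bash
python3 -m crank '[[[0,0,0,0],[0,0,0,0],[0,0,0,0],[0,0,0,0]]]' 0.1;python3 -m crank '[[[0,0,-10,0],[0,0,-20,0],[0,0,-30,0],[0,0,-40,0],[0,0,-40,0],[0,0,-30,0],[0,0,0,0]]]';python3 -m crank '[[[0,40,0,0],[0,50,0,0],[0,60,0,0],[0,60,0,0],[0,60,0,0],[0,50,0,0],[0,20,0,0],[0,0,0,0]]]'
python3 - <<'E'
from edges import *
for n in('side','top'):snap(n,n+'11')
a=load('side11')['im'][170:290,190:295,::-1];b=load('top11')['im'][165:255,140:240,::-1]
a=cv2.resize(a,None,fx=4,fy=4,interpolation=2);b=cv2.resize(b,(370,333),interpolation=2)
f=np.zeros((480,800,3),np.uint8);f[:480,:420]=a;f[:333,425:795]=b;cv2.imwrite('pics/c11.png',f)
edges('top11',.1425);
for z in(.1245,.1425):print(rim('top11',(165,250,140,232),z))
E
```

```text
time_s: 44.1
tcp_pos: [0.4198, 0.1679, 0.134]
tool_rot: [0.99, -0.14, 0.005, -0.001]
wrist_force: [-0.1, 1.6, -0.6]
opening: 0.0388
time_s: 44.98
tcp_pos: [0.4194, 0.1681, 0.3081]
tool_rot: [0.99, -0.14, 0.008, -0.003]
wrist_force: [-0.1, 0.1, -0.3]
opening: 0.0382
time_s: 45.98
tcp_pos: [0.3228, -0.1595, 0.3015]
tool_rot: [0.99, -0.142, 0.004, -0.002]
wrist_force: [-0.5, 0.8, 0.4]
opening: 0.0384
top11 0.1425 far [ 2.30000e-03 -6.98903e+01] 0.3
end 1 16 [-1.20000e-03  8.79315e+01]
end -1 16 [-8.90000e-03 -8.88939e+01]
far-outer [ 2.70000e-03 -7.01266e+01]
(array([0.48691202, 0.15361931]), (180.1579132080078, 143.69483947753906, 74.10247802734375), array([[0.39313832, 0.08666585],
       [0.53133726, 0.04730532],
       [0.58068573, 0.22057275],
       [0.44248676, 0.2599333 ]], dtype=float32))
(array([0.48499707, 0.15085449]), (177.99688720703125, 141.97113037109375, 74.10243225097656), array([[0.3923482 , 0.08470422],
       [0.52888936, 0.04581574],
       [0.57764596, 0.21700476],
       [0.4411048 , 0.25589326]], dtype=float32))
```

View pics/c11.png

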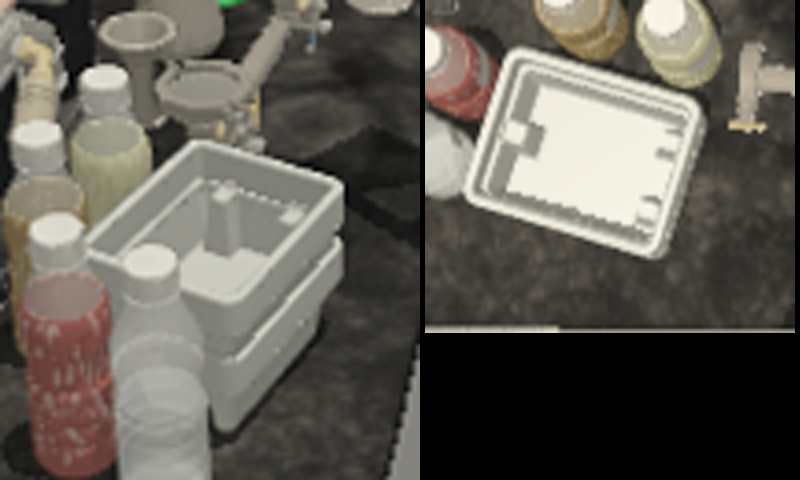

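Run:
```python
from rim import *
c,_,b=rim('top11',(165,250,140,232),.1425);s=load('side11')
im=cv2.resize(s['im'][185:285,200:285,::-1],None,fx=6,fy=6,interpolation=2)
P=np.array([proj(s,[*p,.1425]) for p in b]);P=(P-[200,185]+.5)*6
cv2.polylines(im,[P.astype(np.int32)],True,(0,0,255),1);cv2.imwrite('pics/c12.png',im)
```

```text
(no output)
```

View pics/c12.png

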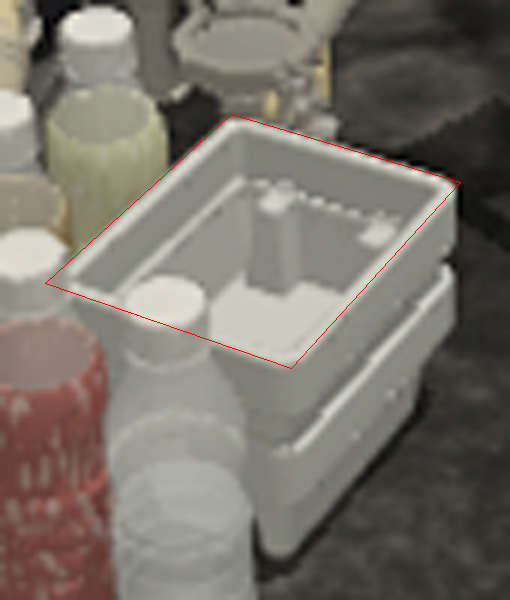

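```bash
python3 -c "
from station import env
print(env.job_done()); print(env.get_state()['time_s'])"
```

```text
the job is handed in; nothing more can be done
None
the job is handed in; nothing more can be done
```

The job is handed in at about 46 s. The cap stands knob up on the lower tub's floor, and the upper tub is back on the ledges, turned half a turn. No verdict was reported.

- **Steps done:** I lifted the upper tub out by its near side and stood it on the bench. I then put the cap in the middle of the lower tub. For the return I took the tub by its opposite long side, which then faces away from the bottles, and set it down slowly (under about 9 N at the wrist).
- **Last checks:**
  - The upper rim measured about 178 x 142 mm on a plane at 142.5 mm, which matches the tub resting on the ledges.
  - Its centre lay within about 1 mm of the lower tub's, with the two-rib ends opposite and about 0.2° off square.
  - The side view showed it level, with an even gap.
  - In the last views the bottles round the stack looked unmoved and the arm was clear.
- **What went wrong on the way:** With the tub in hand the last joint reached its limit and the tool tilted about 3°. The tub therefore came down slightly tilted on the bench and settled flat when released. I removed the tilt before gripping the cap.
- **Small disagreement:** The two cameras differed by about 1 mm throughout, within their stated calibration.

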